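# Set the depth-stop screw to a setting block

### The job

With the square-bit driver, turn the stop screw on the bridge clockwise until its button presses lightly on the setting block, so that the block just drags beneath it. Then let go of the driver, leaving it standing in the screw, take the block by its tab and draw it out about 25 mm towards the tab end, so that you feel it drag, and let go with the button still pressing lightly on the block. Go by feel, never screw the button down hard on the block, and leave the other parts on the cart alone.

Things in the scene. Friction and masses are not known exactly. Their poses are not given: they have to be found in the camera images.
- bridge: Stop bridge bolted to the cart: base plate 150 x 104 x 10 mm, two guide rails along x (22 mm high, 27 mm apart inside) and a grey portal, 34 mm along x and 87 mm along y, top 82 mm above the cart. Origin on the cart top right below the screw axis; z up. The block's channel runs along x; the block's tab is on the -x side, which faces the robot within about 17 degrees.
- screw: Screw head on top of the portal: steel hub 30 x 30 x 26 mm with a chamfered square socket in its top, 13.4 mm wide, 20 mm deep. Origin on the screw axis at the hub's underside (82 mm above the cart); socket floor 6 mm above it, mouth 26 mm; z up, the socket's sides lie along x and y. It turns but does not rise or sink, and stays where it is left.
- mouth (a point): Centre of the screw socket's mouth, 108 mm above the cart; z up. Turning: clockwise seen from above drives the stem down 8 mm per radian (steep thread), the other way raises it. Friction is about 0.13 N m; pressing on the block adds 0.008 N m per newton. At the start the button is 0.45 to 1.4 rad from touching the block.
- stem: Round steel stem 16 mm thick coming down from the portal on the screw axis; origin at the centre of its lower shoulder, z up. A brass button 11 mm wide sticks out below the shoulder by 4 to 8 mm (differs each time, not measured). It is sprung, 7.5 N per mm. It is well set when it presses on the block with about 5 N (2 to 9 N is good); 14 N is too hard.
- block: Loose steel setting block in the channel below the button, about 0.45 kg: a bar 150 mm long (x), 24 mm wide, 28 mm high, lower face 10 mm above the cart. Origin on its lower face, 100 mm from the tab end and 50 mm from the other; z up. It starts with its origin within 4 mm of the screw axis. With the stop well set it takes about 4 to 20 N to draw.
- tab (a point): Centre of the top of the block's pull tab, 90 mm above the cart, 88 mm to the -x side of the block's origin. The tab stands on the bar: 22 mm along the block's x, 14 mm thick along its y, 52 mm high.
- driver: Loose driver standing upright in its holder, 0.16 kg, 119 mm long. Origin at the centre of the bit's lower end, z up to the handle. Square steel bit 12 mm wide from 0 to 26 mm (the first 7 mm taper down to 6 mm), round shank to 54 mm, black square handle 26 x 26 mm from 54 to 116 mm; the sides of bit and handle lie along x and y.
- holder: Fixed black block 64 x 64 x 40 mm with a square hole (13.6 mm wide, 26 mm deep) in the middle of its top where the driver stands, its bit end 14 mm above the cart. The origin is under its centre.
- socket: Bayonet test socket bolted to the cart with a black cylinder lock in it: 72 mm wide, 52 mm high, not needed. The origin is under its centre.
- blank_a: Key blank lying flat, 58 x 24 x 5 mm, to be left alone; origin at its underside near its middle.
- blank_b: Another key blank like it, to be left alone.
- ring: Retaining ring lying flat, 42 mm wide, 6 mm high, to be left alone; origin under its centre.
- rejector: Cast coin rejector, 50 x 95 x 63 mm, to be left alone; origin under its centre.
There are look-alikes about, which are no part of the job. What is shaped like the block but blue, brown or orange is not meant.

How it is judged:
On the way, in this order (a step that is already met when the one before it is completed fails the run):
1. the driver's bit is seated in the screw's socket (z of driver in the frame of screw below 0.01 m and horizontal distance between driver and screw below 0.004 m and angle between driver's own z axis and vertical below 0.15 rad), for 0.1 s.
2. with the driver seated, the button presses on the block with 2 to 9 N (all of step 1 and contact force between stem and block between 2 and 9 N), for 0.3 s.
3. the block has been drawn out at least 15 mm towards its tab with the button still pressing on it (contact force between stem and block between 2 and 9 N and x of block in the frame of bridge below -0.015 m), for 0.2 s.
At the end, for the whole second after the job is handed in: Button presses on the block with 2 to 9 N; block flat in its channel, origin 15 to 40 mm to the tab side of the screw axis; driver standing seated in the socket (bit end within 4 mm of its floor and axis, upright within 0.15 rad); block and driver at rest (all of step 1 and all of step 3 and x of block in the frame of bridge above -0.04 m and z of block in the frame of bridge below 0.013 m and linear speed of block below 0.01 m/s and linear speed of driver below 0.02 m/s); the robot touches nothing.
It fails at once if the button is pressed on the block with more than 14 N (contact force between stem and block above 14 N).
It fails at once if a key blank is pushed more than 15 mm (distance of blank_a from where it was at the start of the episode above 0.015 m).
It fails at once if a key blank is pushed more than 15 mm (distance of blank_b from where it was at the start of the episode above 0.015 m).
It fails at once if the retaining ring is pushed more than 15 mm (distance of ring from where it was at the start of the episode above 0.015 m).
It fails at once if the coin rejector is pushed more than 15 mm (distance of rejector from where it was at the start of the episode above 0.015 m).
It also fails if it takes over 72 s, if anything falls off the work surface, if the arm or the gripper's body presses on something with over 40 N, if the wrist force passes 120 N, or if a joint passes its speed limit or range.

### The arm

A 7-joint arm with a two-finger parallel gripper is mounted at the origin on the work surface. World frame = base frame: x ahead of the robot, y to its left, z up, the work surface at z = 0. Lengths are in m, angles in rad, forces in N, time in s.
With the tool pointing down it reaches from about 0.425 to 0.875 m from the base axis. Payload 4.7 kg.
Tool frame: the origin (TCP) lies midway between the tips of the shut fingers; the grasp point (between the pads) lies 19 mm behind it; y points along the fingers, z is the direction in which the jaws open and shut, and the axes are right-handed (so a half turn about y gives the same grasp; the last joint's range is limited). The gripper opens to 87 mm and grips with 3 to 60 N. Pads are 19 mm wide; open, the fingers measure 117 mm over their backs; the gripper's body (75 mm by 190 mm) begins 51 mm behind the grasp point.
Start: joints at [1.281, 0.321, -0.07, 1.45, 0.023, 1.371, -0.057], TCP at [0.194, -0.62, 0.223] pointing down, gripper open.
Joint ranges: [-2.86, 2.86], [-0.3, 2.09], [-1.38, 1.24], [0.06, 2.45], [-1.56, 4.7], [0.09, 2.05], [-2.69, 2.69]. Speed limits (rad/s): [2.57, 2.57, 3.14, 3.14, 3.14, 3.14, 3.14].

### API

Orientations are given as a rotation vector (axis times angle).
In Python, from bench import ctrl gives the robot as it stands.
- The arm moves only by the tool play_rows, never from a script. Its arguments are lists of equal length, an entry for each row: "translation": the shift along the tool's x, y, z in mm, a list of three; "turn": the turn, a rotation vector about the tool's x, y, z in rad, a list of three; "fingers": the opening, from -1 (shut) to 1 (fully open), so that 0 is half open. In form: {"translation": [[dx, dy, dz], ...], "turn": [[wx, wy, wz], ...], "fingers": [fingers, ...]}. A call has exactly 10 rows; each row shifts and turns the commanded pose from where the row before left it, along the tool's axes as they then stand; what a row does not reach is not made up. A row lasts 1/12 s, in which the tool goes at most 41.7 mm and 7.16 degrees, less where a joint would pass 70% of its speed; a pose out of reach is approached as far as the arm can. A call with a gripper value outside its range is refused whole. The fingers move at their own pace and stop on an object; "grip_force" is the grip in N (left out, the last holds). Time passes only in rows, so rows that do not move let the fingers close, or fill a call up. It gives the time, the measured TCP pose, the force and the opening at its end, in the units of the state.
- ctrl.get_state(): the state, without advancing time (a new reading comes with each control period).
- ctrl.get_image(name): name is "scene" or "side" or "wrist"; returns the picture (420x560x3 uint8, blue, green, red); there is no depth.
- ctrl.camera_info(name): a dict with "camera_matrix" (3x3 intrinsics, pixels), "R" (3x3) and "t" (3): a world point X has camera coordinates R X + t. Camera axes: x right, y down, z forward; pixel columns grow to the right and rows downward; lengths in m; the calibration is good to about 2 mm. A picture is of the moment at which its call begins: read the wrist's pose just before it. camera_info takes no time and is no camera call; for the wrist camera it gives the pose at the moment of the call.
- ctrl.close_job(): hands the job in, once; it reports no verdict.
The state is a dict: "time": time; "joint_positions": joint angles; "qd": joint speeds; "joint_torque": joint torques, N m; "position": TCP position; "tool_rot": TCP orientation; "ft_force": force on the tool from outside, world axes, zero at the start; "torque": the same for the moment, N m; "grip_width": opening from 0.0 (shut) to 1.0 (fully open).
Only numpy, scipy, OpenCV 4.12 (cv2) and the standard library are available. Lean on these libraries where they do the work, as an engineer would, in place of code of your own. Each camera call takes 0.05 s, during which the arm holds its last target.

## Working session

There is one attempt and no reset: what is moved stays moved. The work goes in short steps, Python scripts to look and compute and a tool call to move; the robot and the scene stay as the last step left them, time stands still between calls to the robot, and variables do not carry over. Pictures are saved under pics/ and viewed, and the job is handed in when it is done.

Besides the shell and the picture viewer there is one more tool, called after "Call:" as name(argument=value, ...), one argument or row to a line, values as JSON. play_rows: Moves the arm, as the interface text tells. Its arguments: {"type":"object","properties":{"translation":{"type":"array"},"turn":{"type":"array"},"fingers":{"type":"array"},"grip_force":{"type":"number"}},"required":["translation","turn","fingers"]}

```bash
ls; mkdir -p pics
python3 - <<'E'
from bench import ctrl
import cv2
s=ctrl.get_state()
for k,v in s.items(): print(k,v)
for n in ["scene","side","wrist"]:
    i=ctrl.camera_info(n); print(n,i)
    cv2.imwrite(f"pics/{n}0.png",ctrl.get_image(n))
E
```

```text
pics
time 0.0
joint_positions [ 1.28109921  0.32185573 -0.07006648  1.45165276  0.02259554  1.37079552
 -0.05688169]
qd [-0.0015908  -0.00135879 -0.00090487 -0.00089001  0.00051755  0.00145938
 -0.00170775]
joint_torque [ 2.95776736e-04 -4.91292143e+01 -4.03476460e-01 -3.12529421e+01
 -6.38942141e-02  4.39342414e-02  1.60000941e-04]
position [ 0.19422485 -0.61973306  0.22145128]
tool_rot [-0.3154636   2.0599238  -2.05599896]
ft_force [-0.17494783  0.13969968  0.0611999 ]
torque [0.00699881 0.0059575  0.0147636 ]
grip_width 1.0012611331801446
scene {'camera_matrix': array([[397.75714675,   0.        , 286.39340346],
       [  0.        , 397.75714675, 211.86403399],
       [  0.        ,   0.        ,   1.        ]]), 'R': array([[ 0.60311013,  0.79745062,  0.01818445],
       [ 0.62062095, -0.45480909, -0.63873181],
       [-0.50108663,  0.39651128, -0.76921454]]), 't': array([-0.35448114, -0.27127569,  1.21415744])}
side {'camera_matrix': array([[544.84330321,   0.        , 281.86046777],
       [  0.        , 544.84330321, 212.77802322],
       [  0.        ,   0.        ,   1.        ]]), 'R': array([[-0.8861932 , -0.46328149, -0.00564642],
       [-0.23511843,  0.46018328, -0.85612538],
       [ 0.39922543, -0.75736491, -0.51673731]]), 't': array([0.50336594, 0.20657724, 1.21550721])}
wrist {'camera_matrix': array([[299.73258883,   0.        , 280.3837434 ],
       [  0.        , 299.73258883, 208.01421345],
       [  0.        ,   0.        ,   1.        ]]), 'R': array([[ 0.29878138, -0.95431903, -0.00220602],
       [-0.92353127, -0.28972315,  0.2512976 ],
       [-0.24045722, -0.07304571, -0.96790736]]), 't': array([-0.64858555, -0.03037856,  0.39104871])}
```

View pics/scene0.png

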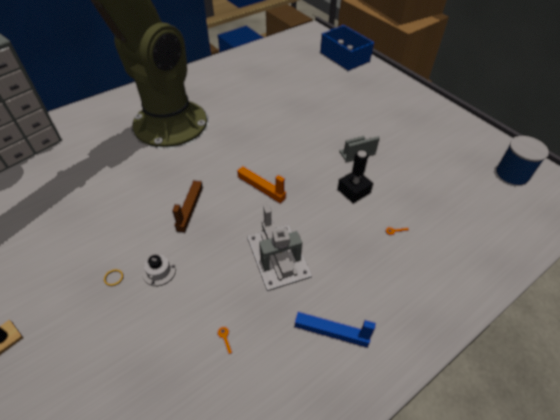

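View pics/side0.png

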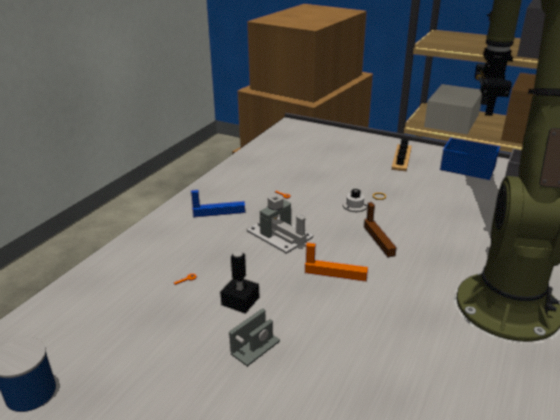

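View pics/wrist0.png

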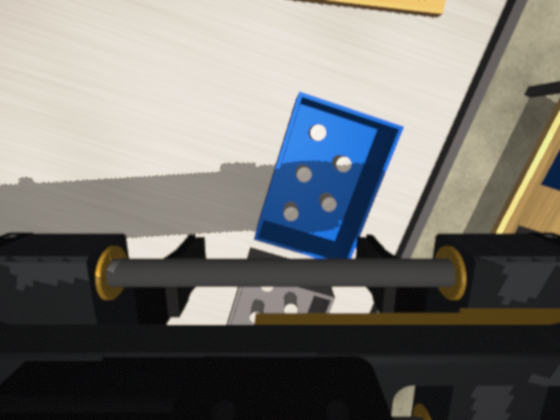

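Scene picture: grey bridge at (279,252), its screw hub at (281,237) and steel tab at (267,215); the driver is in the black holder at (358,175). The coin rejector is at (360,148), the test socket with black lock at (157,267), and the ring at (114,277). The blanks are at (397,231) and (226,340). Side view: bridge (280,225), tab (300,228), driver (239,272).

Candidates:
- **Block:** blue bar (335,328), brown bar (188,205), orange bar (262,184) or the steel bar in the bridge (267,215). I choose the steel one.
- **Driver:** black handle in the square holder (360,165) or the black lock in the round socket (155,262). I choose the first.

Next, close crops.

Run:
```python
import cv2,numpy as np
a=cv2.imread("pics/scene0.png");b=cv2.imread("pics/side0.png")
def crop(im,x0,y0,x1,y1,f):return cv2.resize(im[y0:y1,x0:x1],None,fx=f,fy=f,interpolation=cv2.INTER_CUBIC)
cv2.imwrite("pics/c1.png",crop(a,240,195,320,295,6))
cv2.imwrite("pics/c2.png",crop(a,325,130,395,210,7))
cv2.imwrite("pics/c3.png",crop(b,240,185,325,260,7))
cv2.imwrite("pics/c4.png",crop(b,210,245,270,315,8))
```

```text
(no output)
```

View pics/c1.png

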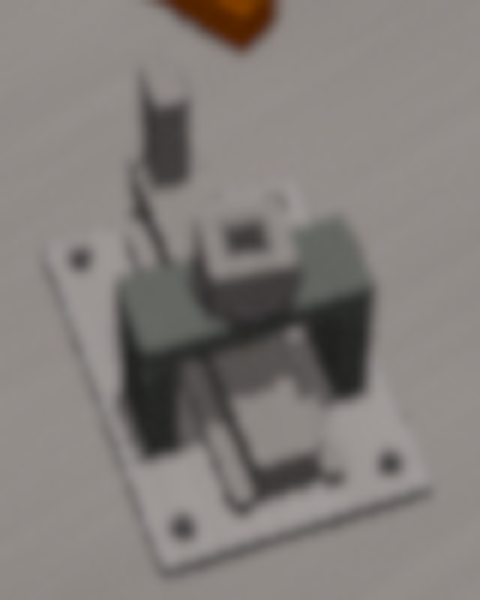

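View pics/c2.png

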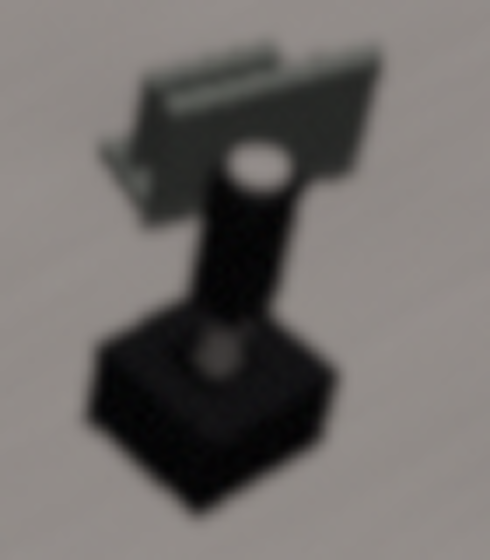

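View pics/c3.png

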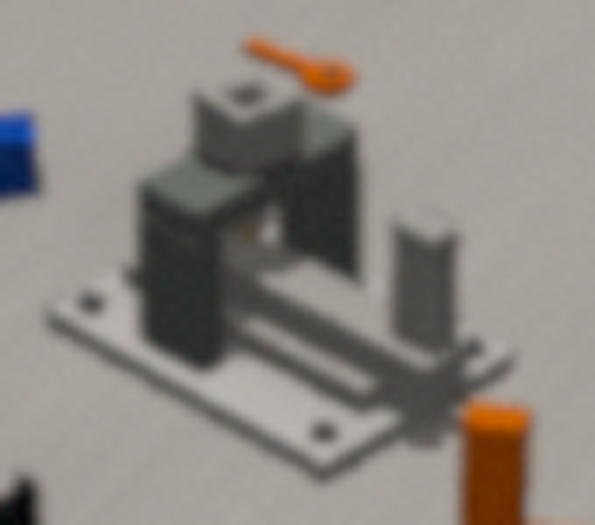

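View pics/c4.png

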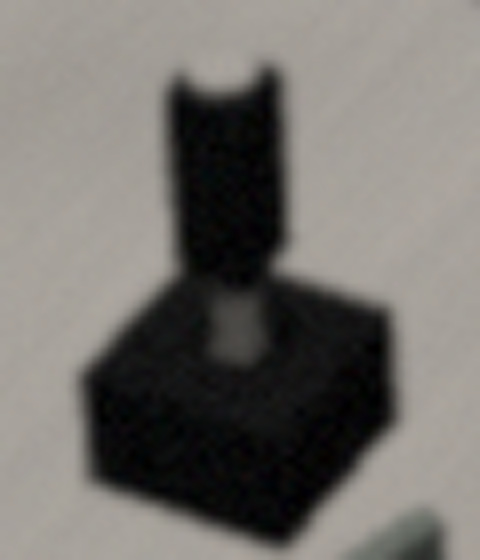

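```bash
cat > h.py <<'E'
from bench import ctrl
import numpy as np, cv2
from scipy.spatial.transform import Rotation as Ro
def ray(info,p):
    K,R,t=map(np.array,(info["camera_matrix"],info["R"],info["t"]))
    d=R.T@np.linalg.inv(K)@np.array([p[0],p[1],1.0]); c=-R.T@t
    return c,d/np.linalg.norm(d)
def plane(info,p,z):
    c,d=ray(info,p); return c+d*(z-c[2])/d[2]
def two(i1,p1,i2,p2):
    c1,d1=ray(i1,p1);c2,d2=ray(i2,p2)
    A=np.stack([d1,-d2],1); s=np.linalg.lstsq(A,c2-c1,rcond=None)[0]
    a=c1+d1*s[0];b=c2+d2*s[1]; return (a+b)/2,np.linalg.norm(a-b)
def proj(info,X):
    q=info["camera_matrix"]@(info["R"]@np.asarray(X)+info["t"]); return q[:2]/q[2]
E
python3 - <<'E'
from h import *
np.set_printoptions(precision=4,suppress=True)
A=ctrl.camera_info("scene");B=ctrl.camera_info("side")
for n,p,q,z in [("mouth",(281,234.3),(275.3,198.6),.108),("tab",(267.5,210),(301,217),.09),("cap",(362.1,153.3),(237.75,254),.133)]:
    print(n,two(A,p,B,q),plane(A,p,z),plane(B,q,z))
f=lambda o,k,l:[plane(*(A if o==0 else B,)*1,((x)/k[2]+k[0],y/k[2]+k[1]),k[3]) for x,y in l]
def yaws(o,k,l):
    P=np.array(f(o,k,l))
    for a,b in zip(P[:-1],P[1:]): print("edge",a,b,"len",np.linalg.norm(b-a),"yaw",np.arctan2(*(b-a)[1::-1]))
print("base scene");yaws(0,(240,195,6,.01),[(45,243),(165,570),(435,488)])
print("base side");yaws(1,(240,185,7,.01),[(48,308),(322,470),(515,352)])
print("holder scene z0");yaws(0,(325,130,7,0),[(90,422),(198,517),(325,437)])
print("holder side z0");yaws(1,(210,245,8,0),[(95,480),(283,548),(395,420)])
print("holder side top");yaws(1,(210,245,8,0.04),[(85,375),(285,435),(388,312)])
E
```

```text
mouth (array([ 0.6007, -0.0264,  0.1053]), np.float64(0.00042307795180149824)) [ 0.6025 -0.0275  0.108 ] [ 0.5982 -0.0224  0.108 ]
tab (array([ 0.5157, -0.0022,  0.0854]), np.float64(0.0031720978077701954)) [ 0.5204 -0.0037  0.09  ] [0.5115 0.003  0.09  ]
cap (array([0.5377, 0.2606, 0.1307]), np.float64(0.0006113529453627006)) [0.5396 0.2587 0.133 ] [0.5357 0.2632 0.133 ]
base scene
edge [ 0.5009 -0.0493  0.01  ] [ 0.6458 -0.0945  0.01  ] len 0.15176001509267165 yaw -0.30221539964928396
edge [ 0.6458 -0.0945  0.01  ] [0.677  0.0038 0.01  ] len 0.10307221621024566 yaw 1.262722237282625
base side
edge [0.6707 0.0076 0.01  ] [0.5271 0.0555 0.01  ] len 0.15133876463702603 yaw 2.8198641975664254
edge [0.5271 0.0555 0.01  ] [ 0.4974 -0.0465  0.01  ] len 0.10623870384147857 yaw -1.8541464813844275
holder scene z0
edge [0.5121 0.2272 0.    ] [0.5708 0.2276 0.    ] len 0.05878342094452603 yaw 0.005409509961750254
edge [0.5708 0.2276 0.    ] [ 0.57    0.2936 -0.    ] len 0.06603287593548747 yaw 1.5837314336019055
holder side z0
edge [0.5679 0.2907 0.    ] [ 0.5064  0.2909 -0.    ] len 0.06141851551265285 yaw 3.139115546540953
edge [ 0.5064  0.2909 -0.    ] [ 0.5058  0.2297 -0.    ] len 0.06115475895555258 yaw -1.580683272367736
holder side top
edge [0.5665 0.2932 0.04  ] [0.5046 0.2898 0.04  ] len 0.06204130783993671 yaw -3.086278349067338
edge [0.5046 0.2898 0.04  ] [0.506  0.2311 0.04  ] len 0.05865925115925193 yaw -1.5460259853578298
```

Run:
```python
from h import *
np.set_printoptions(precision=3,suppress=True)
s=ctrl.get_state();R=Ro.from_rotvec(s["tool_rot"]).as_matrix();print(R)
i=ctrl.camera_info("wrist");c=-i["R"].T@i["t"];print(c, R.T@(c-s["position"]),"view",R.T@i["R"].T)
```

```text
[[-0.954 -0.001  0.299]
 [-0.299  0.001 -0.954]
 [ 0.    -1.    -0.001]]
[ 0.26  -0.599  0.385] [-0.069 -0.163 -0.   ] view [[ 0.     0.968  0.251]
 [ 0.001 -0.251  0.968]
 [ 1.    -0.    -0.001]]
```

Crop check: c1/c3 show the steel bar in the channel, its tab on the robot side, and the hub with its square socket. c2/c4 show the driver with its pale cap in the square holder. The choices stand.

Next I'll fly over the bridge to refine the measurements with the wrist camera.

```bash
cat >> h.py <<'E'
def psi_of(R): return np.arctan2(R[1,2],R[0,2])
def plan(target,psi,n,down=True):
    s=ctrl.get_state();R0=Ro.from_rotvec(s["tool_rot"]);p0=np.array(s["position"])
    # desired pose: y down, z at psi
    z=np.array([np.cos(psi),np.sin(psi),0]);y=np.array([0,0,-1.]);x=np.cross(y,z)
    R1=Ro.from_matrix(np.stack([x,y,z],1)); w=(R0.inv()*R1).as_rotvec()
    dp=(np.array(target)-p0)/n; R=R0; T=[]
    for k in range(n):
        T.append(R.inv().apply(dp*1000).round(1).tolist()); R=R*Ro.from_rotvec(w/n)
    print("turn/row",(w/n).round(4),"total",w.round(3))
    for k in range(0,n,10): print(T[k:k+10])
def st():
    s=ctrl.get_state();R=Ro.from_rotvec(s["tool_rot"]).as_matrix()
    print("t",round(s["time"],2),"p",np.round(s["position"],4),"psi",round(psi_of(R),4),"ydir",R[:,1].round(4),"F",np.round(s["ft_force"],2),"M",np.round(s["torque"],3),"g",round(s["grip_width"],3),"q",np.round(s["joint_positions"],2))
    return s,R
E
python3 -c "
from h import *
plan((0.6,-0.026,0.30),1.13,20)"
```

```text
turn/row [ 0.000e+00 -1.199e-01 -1.000e-04] total [ 1.000e-03 -2.397e+00 -2.000e-03]
[[-28.2, -3.9, -22.3], [-30.7, -3.9, -18.7], [-32.7, -3.9, -14.9], [-34.3, -3.9, -10.9], [-35.3, -3.9, -6.7], [-35.9, -3.9, -2.5], [-35.9, -3.9, 1.8], [-35.4, -3.9, 6.1], [-34.4, -3.9, 10.3], [-33.0, -3.9, 14.4]]
[[-31.0, -3.9, 18.2], [-28.6, -3.9, 21.8], [-25.8, -3.9, 25.0], [-22.6, -3.9, 28.0], [-19.1, -3.9, 30.5], [-15.3, -3.9, 32.5], [-11.3, -3.9, 34.1], [-7.2, -3.9, 35.2], [-2.9, -3.9, 35.8], [1.4, -3.9, 35.9]]
```

Call:
play_rows(
  translation=[
    [-28, -4, -22],
    [-31, -4, -19],
    [-33, -4, -15],
    [-34, -4, -11],
    [-35, -4, -7],
    [-36, -4, -2],
    [-36, -4, 2],
    [-35, -4, 6],
    [-34, -4, 10],
    [-33, -4, 14],
  ],
  turn=[
    [0, -0.12, 0],
    [0, -0.12, 0],
    [0, -0.12, 0],
    [0, -0.12, 0],
    [0, -0.12, 0],
    [0, -0.12, 0],
    [0, -0.12, 0],
    [0, -0.12, 0],
    [0, -0.12, 0],
    [0, -0.12, 0],
  ],
  fingers=[1, 1, 1, 1, 1, 1, 1, 1, 1, 1],
)

```text
time: 0.98
position: [0.3966, -0.3222, 0.2626]
tool_rot: [-1.18, 1.254, -1.254]
ft_force: [0.9, 0.0, -0.1]
grip_width: 0.996
```

Call:
play_rows(
  translation=[
    [-31, -4, 18],
    [-29, -4, 22],
    [-26, -4, 25],
    [-23, -4, 28],
    [-19, -4, 30],
    [-15, -4, 32],
    [-11, -4, 34],
    [-7, -4, 35],
    [-3, -4, 36],
    [1, -4, 36],
  ],
  turn=[
    [0, -0.12, 0],
    [0, -0.12, 0],
    [0, -0.12, 0],
    [0, -0.12, 0],
    [0, -0.12, 0],
    [0, -0.12, 0],
    [0, -0.12, 0],
    [0, -0.12, 0],
    [0, -0.12, 0],
    [0, -0.12, 0],
  ],
  fingers=[1, 1, 1, 1, 1, 1, 1, 1, 1, 1],
)

```text
time: 1.82
position: [0.5979, -0.0253, 0.3026]
tool_rot: [-1.544, 0.339, -0.339]
ft_force: [0.8, 0.6, 1.1]
grip_width: 1.001
```

Run:
```python
from h import *
st()
import pickle
ctrl.get_image("side")
st()
i=ctrl.camera_info("wrist");im=ctrl.get_image("wrist");pickle.dump(i,open("w1.pkl","wb"));cv2.imwrite("pics/w1.png",im);st()
```

```text
t 1.82 p [ 0.5979 -0.0253  0.3026] psi 1.1382 ydir [-1.e-04 -4.e-04 -1.e+00] F [0.83 0.56 1.05] M [ 0.08  -0.16   0.013] g 1.001 q [ 0.61  0.26 -0.75  1.44  0.18  1.52  1.01]
t 1.87 p [ 0.6006 -0.0163  0.3029] psi 1.1535 ydir [ 0.0033  0.0069 -1.    ] F [0.06 5.15 0.41] M [ 0.451 -0.192 -0.008] g 1.004 q [ 0.61  0.26 -0.76  1.43  0.17  1.51  1.01]
t 1.92 p [ 0.599  -0.0187  0.3026] psi 1.1457 ydir [ 0.0013  0.0055 -1.    ] F [-0.22  0.96  0.37] M [ 0.108 -0.148  0.055] g 1.002 q [ 0.61  0.26 -0.76  1.44  0.17  1.51  1.01]
```

View pics/w1.png

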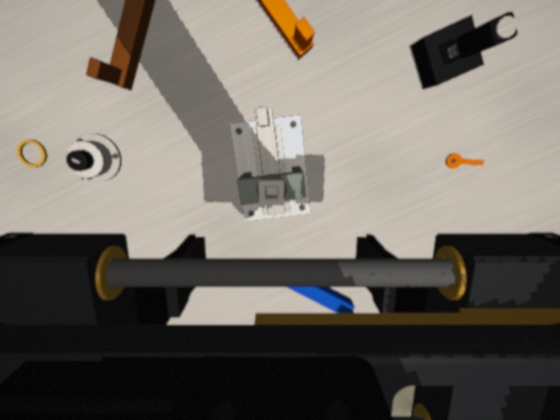

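w1: mouth at about (272,191), tab top about (264,118), driver cap (505,28). The arm was still settling, so I'll go lower and rest before measuring.

Call:
play_rows(
  translation=[
    [0, 16, 0],
    [0, 16, 0],
    [0, 16, 0],
    [0, 16, 0],
    [0, 16, 0],
    [0, 15, 0],
    [0, 0, 0],
    [0, 0, 0],
    [0, 0, 0],
    [0, 0, 0],
  ],
  turn=[
    [0, -0.04, 0],
    [0, -0.04, 0],
    [0, -0.04, 0],
    [0, 0, 0],
    [0, 0, 0],
    [0, 0, 0],
    [0, 0, 0],
    [0, 0, 0],
    [0, 0, 0],
    [0, 0, 0],
  ],
  fingers=[1, 1, 1, 1, 1, 1, 1, 1, 1, 1],
)

```text
time: 2.75
position: [0.598, -0.0266, 0.2088]
tool_rot: [-1.556, 0.248, -0.251]
ft_force: [0.7, -0.7, -0.2]
grip_width: 1.003
```

Run:
```python
from h import *
import pickle
st()
i=ctrl.camera_info("wrist");im=ctrl.get_image("wrist");pickle.dump(i,open("w2.pkl","wb"));cv2.imwrite("pics/w2.png",im);st()
cv2.imwrite("pics/w2c.png",cv2.resize(im[0:230,180:380],None,fx=3.4,fy=2.6*3.4/2.6,interpolation=cv2.INTER_CUBIC)[:600] if 0 else cv2.resize(im[30:230,180:380],None,fx=3,fy=3,interpolation=cv2.INTER_CUBIC))
```

```text
t 2.75 p [ 0.598  -0.0266  0.2088] psi 1.2525 ydir [ 1.9e-03 -3.0e-04 -1.0e+00] F [ 0.66 -0.66 -0.21] M [ 0.07  -0.151 -0.028] g 1.003 q [ 0.63  0.3  -0.76  1.58  0.21  1.34  1.1 ]
t 2.8 p [ 0.5979 -0.0266  0.2088] psi 1.2527 ydir [ 1.9e-03 -4.0e-04 -1.0e+00] F [0.14 0.51 0.07] M [ 0.076 -0.111 -0.01 ] g 1.001 q [ 0.63  0.3  -0.76  1.59  0.21  1.34  1.1 ]
```

View pics/w2c.png

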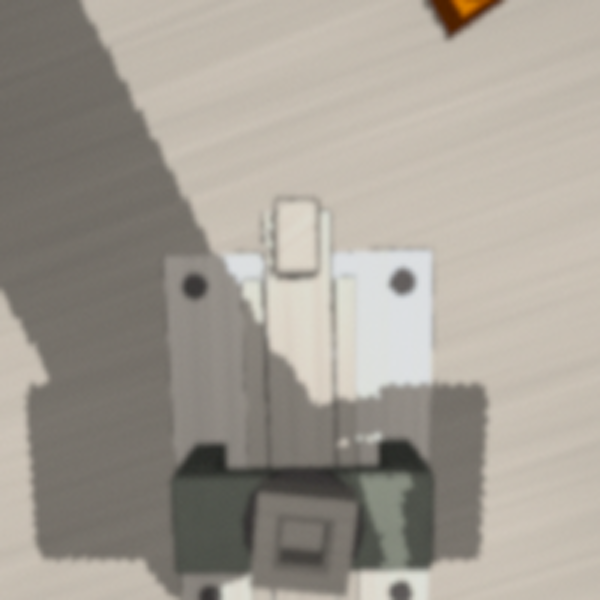

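Run:
```python
import cv2
im=cv2.imread("pics/w2.png")
cv2.imwrite("pics/w2d.png",cv2.resize(im[185:235,255:310],None,fx=11,fy=11,interpolation=cv2.INTER_CUBIC))
cv2.imwrite("pics/w2e.png",cv2.resize(im[90:130,262:297],None,fx=14,fy=14,interpolation=cv2.INTER_CUBIC))
```

```text
(no output)
```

View pics/w2d.png

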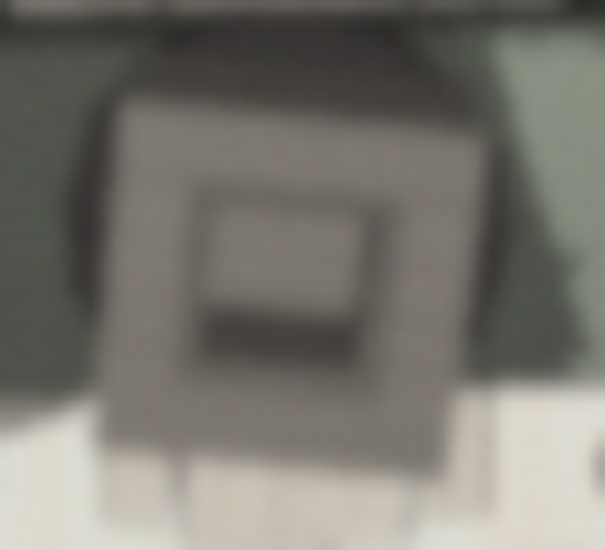

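View pics/w2e.png

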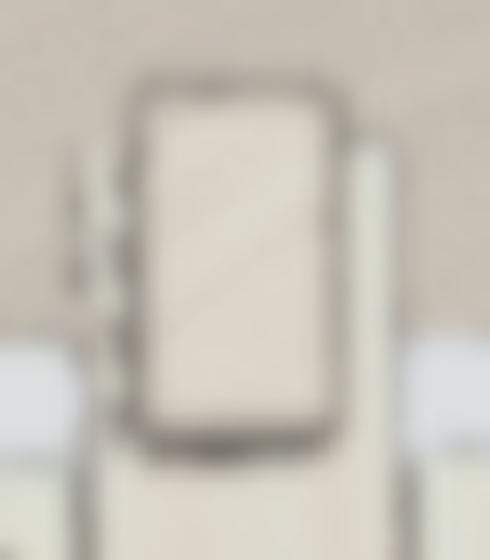

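Run:
```python
from h import *
import pickle
np.set_printoptions(precision=4,suppress=True)
W=pickle.load(open("w2.pkl","rb"))
def go(l,k,x0,y0,z):
    P=np.array([plane(W,((u+.5)/k-.5+x0,(v+.5)/k-.5+y0),z) for u,v in l])
    print("centre",P.mean(0))
    for a,b in zip(P,np.roll(P,-1,0)): d=b-a;print(" len",np.linalg.norm(d).round(4),"yaw mod90",(np.arctan2(d[1],d[0])+np.pi/4)%(np.pi/2)-np.pi/4)
go([(118,97),(490,135),(440,470),(100,440)],11,255,185,.108)
go([(190,185),(398,200),(375,385),(185,370)],11,255,185,.108)
go([(142,85),(335,88),(328,437),(137,437)],14,262,90,.09)
# base plate corners in w2c
go([(165,255),(432,248)],3,180,30,.01)
go([(173,477),(430,467),(432,568),(180,575)],3,180,30,.082)
W=pickle.load(open("w1.pkl","rb"));print(plane(W,(272,191),.108),plane(W,(505,28),.133),plane(W,(264,118),.09))
```

```text
centre [ 0.6009 -0.0268  0.108 ]
 len 0.0306 yaw mod90 -0.4227145691389722
 len 0.0291 yaw mod90 -0.4480343829302206
 len 0.0287 yaw mod90 -0.41112825707516065
 len 0.0294 yaw mod90 -0.3826878600922541
centre [ 0.6007 -0.0268  0.108 ]
 len 0.0172 yaw mod90 -0.3927287830248669
 len 0.016 yaw mod90 -0.43034659216053894
 len 0.0159 yaw mod90 -0.40092830632571674
 len 0.0159 yaw mod90 -0.3521358550241005
centre [ 0.5148 -0.0006  0.09  ]
 len 0.0122 yaw mod90 -0.33323565190212445
 len 0.0212 yaw mod90 -0.3356706983995979
 len 0.0123 yaw mod90 -0.31863063057698726
 len 0.0214 yaw mod90 -0.3410445432110589
centre [ 0.5153 -0.0003  0.01  ]
 len 0.1026 yaw mod90 -0.2935921740920895
 len 0.1026 yaw mod90 -0.2935921740920897
centre [ 0.6009 -0.0265  0.082 ]
 len 0.0841 yaw mod90 -0.27924668088481486
 len 0.0345 yaw mod90 -0.2633270953295731
 len 0.0849 yaw mod90 -0.2897549083499844
 len 0.0336 yaw mod90 -0.28456383808768315
[ 0.6001 -0.025   0.108 ] [0.5394 0.2582 0.133 ] [0.5179 0.0012 0.09  ]
```

w2: hub top centre is (285,210), giving mouth (0.601,-0.027) with its sides at yaw about -0.41. The hub sides measure 29–30 mm, which fits. The tab centre is (0.515,-0.001), 90 mm from the axis at yaw -0.30, which is plausible. Now the driver.

```bash
python3 -c "
from h import *
plan((0.538,0.26,0.255),1.5708,10)"
```

```text
turn/row [ 0.     -0.0318  0.0002] total [ 0.    -0.318  0.002]
[[-14.6, -4.6, 25.3], [-13.8, -4.6, 25.8], [-13.0, -4.6, 26.2], [-12.2, -4.6, 26.6], [-11.3, -4.6, 27.0], [-10.5, -4.6, 27.3], [-9.6, -4.6, 27.7], [-8.7, -4.6, 28.0], [-7.8, -4.6, 28.2], [-6.9, -4.6, 28.5]]
```

Call:
play_rows(
  translation=[
    [-15, -5, 25],
    [-14, -5, 26],
    [-13, -5, 26],
    [-12, -5, 27],
    [-11, -5, 27],
    [-10, -5, 27],
    [-10, -5, 28],
    [-9, -5, 28],
    [-8, -5, 28],
    [-7, -5, 28],
  ],
  turn=[
    [0, -0.032, 0],
    [0, -0.032, 0],
    [0, -0.032, 0],
    [0, -0.032, 0],
    [0, -0.032, 0],
    [0, -0.032, 0],
    [0, -0.032, 0],
    [0, -0.032, 0],
    [0, -0.032, 0],
    [0, -0.032, 0],
  ],
  fingers=[1, 1, 1, 1, 1, 1, 1, 1, 1, 1],
)

```text
time: 3.63
position: [0.5361, 0.2611, 0.2588]
tool_rot: [-1.571, -0.004, 0.002]
ft_force: [0.4, 0.4, 0.6]
grip_width: 1.0
```

Run:
```python
from h import *
import pickle
for k in range(6): ctrl.get_image("side")
i=ctrl.camera_info("wrist");im=ctrl.get_image("wrist");pickle.dump(i,open("w3.pkl","wb"));cv2.imwrite("pics/w3.png",im);st()
```

```text
t 3.98 p [0.5372 0.2578 0.2574] psi 1.5705 ydir [ 2.0e-04 -1.1e-03 -1.0e+00] F [-0.12 -0.86 -0.33] M [ 0.05  -0.14  -0.021] g 1.004 q [ 0.27  0.31 -0.94  1.51  0.25  1.44  0.89]
```

View pics/w3.png

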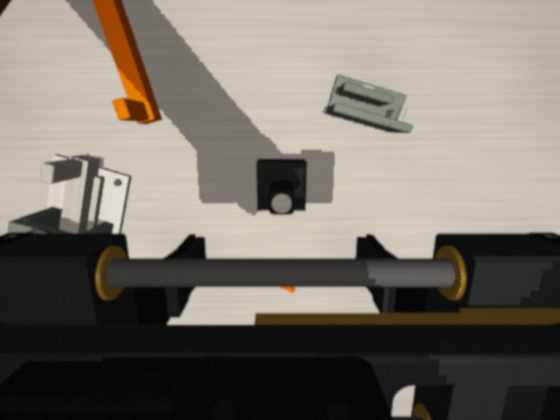

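Run:
```python
import cv2,numpy as np
im=cv2.imread("pics/w3.png")
b=cv2.convertScaleAbs(im[150:225,250:315],alpha=1.6,beta=15)
cv2.imwrite("pics/w3c.png",cv2.resize(b,None,fx=8,fy=8,interpolation=cv2.INTER_CUBIC))
```

```text
(no output)
```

View pics/w3c.png

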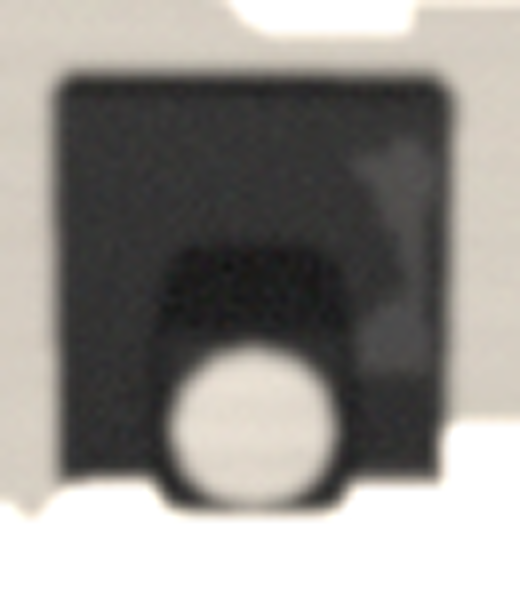

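Run:
```python
from h import *
import pickle
np.set_printoptions(precision=4,suppress=True)
W=pickle.load(open("w3.pkl","rb"))
def c(u,v,z): return plane(W,((u+.5)/8-.5+250,(v+.5)/8-.5+150),z)
print(c(254,427,.133),c(170,427,.133),c(338,427,.133))
P=np.array([c(60,78,.04),c(450,80,.04),c(438,478,.04),c(60,478,.04)]);print(P,P.mean(0))
st(); plan((0.5375,0.26,0.083),1.5708,20)
```

```text
[0.5384 0.2595 0.133 ] [0.5384 0.2491 0.133 ] [0.5383 0.2698 0.133 ]
[[0.5043 0.2291 0.04  ]
 [0.5046 0.2905 0.04  ]
 [0.5694 0.2899 0.04  ]
 [0.5694 0.2279 0.04  ]] [0.5369 0.2594 0.04  ]
t 3.98 p [0.5372 0.2578 0.2574] psi 1.5705 ydir [ 0.0002 -0.0011 -1.    ] F [-0.12 -0.86 -0.33] M [ 0.05  -0.14  -0.021] g 1.004 q [ 0.27  0.31 -0.94  1.51  0.25  1.44  0.89]
turn/row [ 0.0001 -0.      0.    ] total [ 0.001 -0.     0.   ]
[[0.0, 8.7, 0.1], [0.0, 8.7, 0.1], [0.0, 8.7, 0.1], [0.0, 8.7, 0.1], [0.0, 8.7, 0.1], [0.0, 8.7, 0.1], [0.0, 8.7, 0.1], [0.0, 8.7, 0.1], [0.0, 8.7, 0.1], [0.0, 8.7, 0.1]]
[[0.0, 8.7, 0.1], [0.0, 8.7, 0.1], [0.0, 8.7, 0.1], [0.0, 8.7, 0.1], [0.0, 8.7, 0.1], [0.0, 8.7, 0.1], [0.0, 8.7, 0.1], [0.0, 8.7, 0.1], [0.0, 8.7, 0.1], [0.0, 8.7, 0.1]]
```

Driver cap at (281.7,203.3) gives (0.538,0.2595), and the holder centre agrees at (0.537,0.259) with yaw about 0. Going down to grip mid-handle.

Call:
play_rows(
  translation=[
    [0, 22, 1],
    [0, 22, 1],
    [1, 22, 0],
    [0, 22, 0],
    [0, 22, 0],
    [0, 22, 0],
    [0, 22, 0],
    [0, 20, 0],
    [0, 0, 0],
    [0, 0, 0],
  ],
  turn=[
    [0, 0, 0],
    [0, 0, 0],
    [0, 0, 0],
    [0, 0, 0],
    [0, 0, 0],
    [0, 0, 0],
    [0, 0, 0],
    [0, 0, 0],
    [0, 0, 0],
    [0, 0, 0],
  ],
  fingers=[1, 1, 1, 1, 1, 1, 1, 1, 1, 1],
)

```text
time: 4.82
position: [0.5373, 0.2598, 0.0827]
tool_rot: [-1.572, 0.002, 0.002]
ft_force: [0.6, -0.5, 0.5]
grip_width: 0.998
```

```bash
python3 -c "
from h import *
st()"
```

```text
t 4.82 p [0.5373 0.2598 0.0827] psi 1.571 ydir [-0.0022 -0.0012 -1.    ] F [ 0.59 -0.54  0.55] M [ 0.136 -0.115  0.01 ] g 0.998 q [ 0.21  0.46 -0.87  1.72  0.38  1.14  0.8 ]
```

Call:
play_rows(
  translation=[
    [0, 0, 0],
    [0, 0, 0],
    [0, 0, 0],
    [0, 0, 0],
    [0, 0, 0],
    [0, 0, 0],
    [0, 0, 0],
    [0, 0, 0],
    [0, 0, 0],
    [0, 0, 0],
  ],
  turn=[
    [0, 0, 0],
    [0, 0, 0],
    [0, 0, 0],
    [0, 0, 0],
    [0, 0, 0],
    [0, 0, 0],
    [0, 0, 0],
    [0, 0, 0],
    [0, 0, 0],
    [0, 0, 0],
  ],
  fingers=[-1, -1, -1, -1, -1, -1, -1, -1, -1, -1],
  grip_force=30,
)

```text
time: 5.65
position: [0.5374, 0.2614, 0.0835]
tool_rot: [-1.571, -0.002, 0.002]
ft_force: [-0.6, 0.0, 0.5]
grip_width: 0.328
```

Call:
play_rows(
  translation=[
    [0, -8, 0],
    [0, -12, 0],
    [0, -15, 0],
    [0, -18, 0],
    [0, -20, 0],
    [0, -20, 0],
    [0, -20, 0],
    [0, -20, 0],
    [0, -15, 0],
    [0, -6, 0],
  ],
  turn=[
    [0, 0, 0],
    [0, 0, 0],
    [0, 0, 0],
    [0, 0, 0],
    [0, 0, 0],
    [0, 0, 0],
    [0, 0, 0],
    [0, 0, 0],
    [0, 0, 0],
    [0, 0, 0],
  ],
  fingers=[-1, -1, -1, -1, -1, -1, -1, -1, -1, -1],
)

```text
time: 6.48
position: [0.5382, 0.2628, 0.2413]
tool_rot: [-1.569, -0.006, -0.001]
ft_force: [0.6, 0.8, -1.2]
grip_width: 0.296
```

```bash
python3 -c "
from h import *
s,R=st()
# hub yaw -0.41 -> psi 1.16 ; hover bit end ~ 30mm above mouth
plan((0.601,-0.0267,s['position'][2]),1.16,10)
cv2.imwrite('pics/w4.png',ctrl.get_image('wrist'))
cv2.imwrite('pics/s4.png',ctrl.get_image('side'))
st()"
```

```text
t 6.48 p [0.5382 0.2628 0.2413] psi 1.5736 ydir [ 0.0043  0.0022 -1.    ] F [ 0.57  0.78 -1.17] M [ 0.082 -0.184  0.031] g 0.296 q [ 0.26  0.33 -0.94  1.54  0.26  1.41  0.88]
turn/row [-0.0003  0.0414  0.0004] total [-0.003  0.414  0.004]
[[6.2, -0.0, -29.0], [7.4, -0.0, -28.7], [8.6, -0.0, -28.4], [9.7, -0.0, -28.0], [10.9, -0.0, -27.6], [12.0, -0.0, -27.1], [13.1, -0.0, -26.6], [14.2, -0.0, -26.0], [15.3, -0.0, -25.4], [16.3, -0.0, -24.7]]
t 6.58 p [0.5379 0.2623 0.2394] psi 1.5734 ydir [ 0.0028  0.0012 -1.    ] F [-0.5   0.07 -2.45] M [ 0.08  -0.161 -0.073] g 0.295 q [ 0.26  0.33 -0.94  1.54  0.27  1.41  0.88]
```

View pics/w4.png

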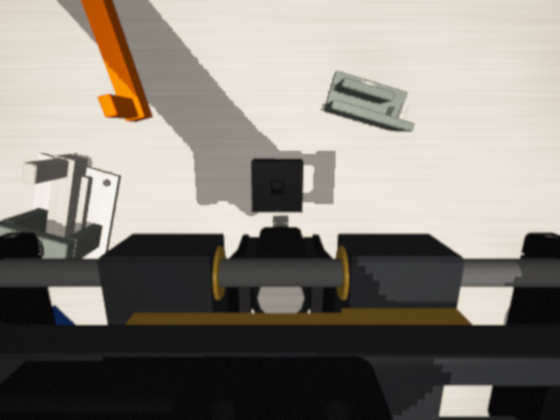

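View pics/s4.png

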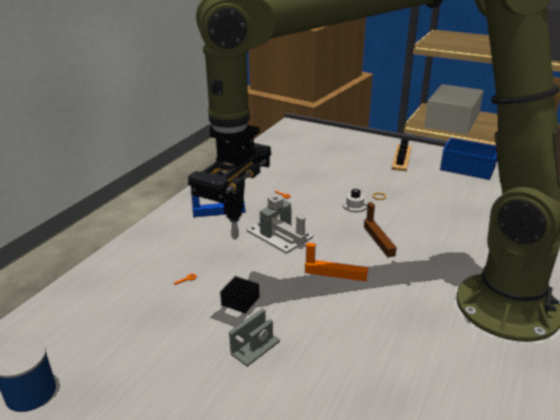

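w4: the holder hole is empty at (278,186) and the driver shank hangs at (280,222) between the fingers, upright. The side view agrees: driver under the gripper at (234,212), holder empty. Moving over the mouth.

Call:
play_rows(
  translation=[
    [6, 0, -29],
    [7, 0, -29],
    [9, 0, -28],
    [10, 0, -28],
    [11, 0, -28],
    [12, 0, -27],
    [13, 0, -27],
    [14, 0, -26],
    [15, 0, -25],
    [16, 0, -25],
  ],
  turn=[
    [0, 0.0414, 0],
    [0, 0.0414, 0],
    [0, 0.0414, 0],
    [0, 0.0414, 0],
    [0, 0.0414, 0],
    [0, 0.0414, 0],
    [0, 0.0414, 0],
    [0, 0.0414, 0],
    [0, 0.0414, 0],
    [0, 0.0414, 0],
  ],
  fingers=[-1, -1, -1, -1, -1, -1, -1, -1, -1, -1],
)

```text
time: 7.42
position: [0.5987, -0.03, 0.2364]
tool_rot: [-1.546, 0.326, -0.323]
ft_force: [-0.1, -0.0, -1.4]
grip_width: 0.293
```

Call:
play_rows(
  translation=[
    [0, 10, 0],
    [0, 10, 0],
    [0, 10, 0],
    [0, 0, 0],
    [0, 0, 0],
    [0, 0, 0],
    [0, 0, 0],
    [0, 0, 0],
    [0, 0, 0],
    [0, 0, 0],
  ],
  turn=[
    [0, 0, 0],
    [0, 0, 0],
    [0, 0, 0],
    [0, 0, 0],
    [0, 0, 0],
    [0, 0, 0],
    [0, 0, 0],
    [0, 0, 0],
    [0, 0, 0],
    [0, 0, 0],
  ],
  fingers=[-1, -1, -1, -1, -1, -1, -1, -1, -1, -1],
)

```text
time: 8.25
position: [0.5994, -0.0285, 0.2079]
tool_rot: [-1.547, 0.322, -0.323]
ft_force: [0.1, 0.5, -1.9]
grip_width: 0.297
```

```bash
python3 -c "
from h import *
s,R=st()
plan((0.6008,-0.0267,0.19),1.16,5)
a=ctrl.get_image('wrist');b=ctrl.get_image('side');c=ctrl.get_image('scene')
r=lambda im,x0,y0,x1,y1,f:cv2.resize(im[y0:y1,x0:x1],None,fx=f,fy=f,interpolation=cv2.INTER_CUBIC)
cv2.imwrite('pics/w5.png',a)
cv2.imwrite('pics/s5.png',r(b,235,150,335,250,6))
cv2.imwrite('pics/c5.png',r(c,240,170,330,270,6))
st()"
```

```text
t 8.25 p [ 0.5994 -0.0285  0.2079] psi 1.1592 ydir [ 6.e-04 -2.e-04 -1.e+00] F [ 0.14  0.53 -1.89] M [ 0.042 -0.18  -0.022] g 0.297 q [ 0.62  0.3  -0.75  1.58  0.21  1.34  1.01]
turn/row [-0.     -0.0002  0.0001] total [-0.    -0.001  0.001]
[[0.1, 3.6, 0.4], [0.1, 3.6, 0.4], [0.1, 3.6, 0.4], [0.1, 3.6, 0.4], [0.1, 3.6, 0.4]]
t 8.4 p [ 0.5992 -0.0286  0.2076] psi 1.159 ydir [ 1.e-04 -2.e-04 -1.e+00] F [ 0.17  0.02 -1.33] M [ 0.071 -0.133 -0.005] g 0.297 q [ 0.62  0.3  -0.75  1.58  0.21  1.34  1.01]
```

View pics/w5.png

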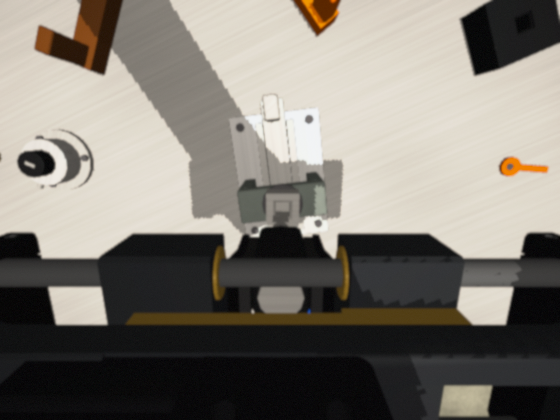

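View pics/s5.png

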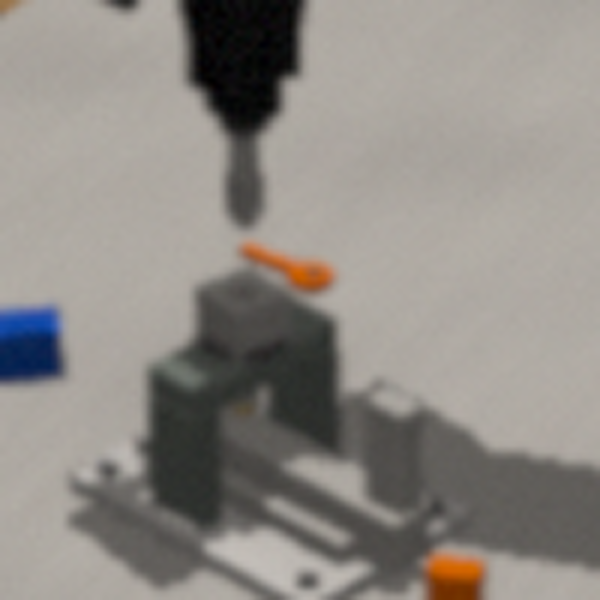

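View pics/c5.png

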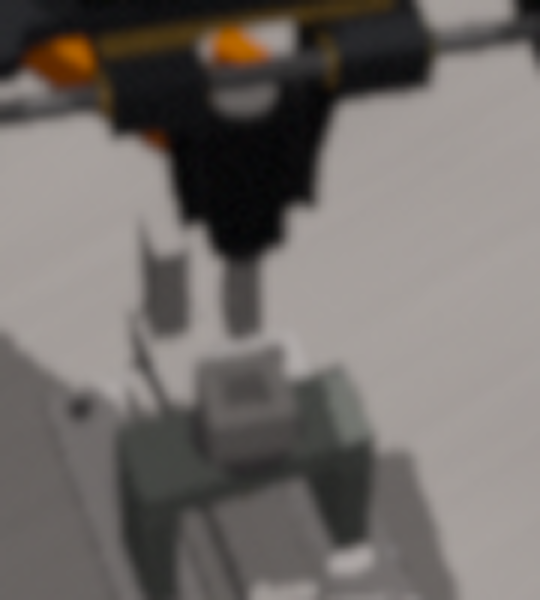

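Bit tip is right above the mouth in both views: side crop tip (246,225) and mouth (245,293), scene crop tip (243,333) and mouth (246,387). Quantifying the offset:

```bash
python3 -c "
from h import *
A=ctrl.camera_info('scene');B=ctrl.camera_info('side')
g=lambda p,x,y:(p[0]/6+x,p[1]/6+y)
print(two(A,g((243,333),240,170),B,g((246,225),235,150)), two(A,g((246,387),240,170),B,g((246,293),235,150)))
plan((0.6012,-0.0264,0.19),1.16,4)
"
```

```text
(array([ 0.60033995, -0.02866824,  0.1368843 ]), np.float64(0.0021121998653900378)) (array([ 0.59974965, -0.02671273,  0.10438457]), np.float64(0.0021832810931076466))
turn/row [ 0.     -0.0002  0.    ] total [ 0.    -0.001  0.   ]
[[0.2, 4.4, 0.7], [0.2, 4.4, 0.7], [0.2, 4.4, 0.7], [0.2, 4.4, 0.7]]
```

Call:
play_rows(
  translation=[
    [0, 4, 1],
    [0, 5, 1],
    [0, 5, 0],
    [0, 5, 0],
    [0, 5, 0],
    [0, 4, 0],
    [0, 3, 0],
    [0, 2, 0],
    [0, 2, 0],
    [0, 0, 0],
  ],
  turn=[
    [0, 0, 0],
    [0, 0, 0],
    [0, 0, 0],
    [0, 0, 0],
    [0, 0, 0],
    [0, 0, 0],
    [0, 0, 0],
    [0, 0, 0],
    [0, 0, 0],
    [0, 0, 0],
  ],
  fingers=[-1, -1, -1, -1, -1, -1, -1, -1, -1, -1],
)

```text
time: 9.23
position: [0.5999, -0.0268, 0.1722]
tool_rot: [-1.547, 0.323, -0.323]
ft_force: [-0.9, -0.4, -1.2]
grip_width: 0.301
```

```bash
python3 -c "
from h import *
st()"
```

```text
t 9.23 p [ 0.5999 -0.0268  0.1722] psi 1.159 ydir [-5.e-04 -0.e+00 -1.e+00] F [-0.89 -0.38 -1.24] M [ 0.08  -0.083  0.01 ] g 0.301 q [ 0.61  0.33 -0.74  1.63  0.23  1.28  0.99]
```

Call:
play_rows(
  translation=[
    [0, 1, 0],
    [0, 1, 0],
    [0, 1, 0],
    [0, 1, 0],
    [0, 1, 0],
    [0, 1, 0],
    [0, 1, 0],
    [0, 0, 0],
    [0, 0, 0],
    [0, 0, 0],
  ],
  turn=[
    [0, 0, 0],
    [0, 0, 0],
    [0, 0, 0],
    [0, 0, 0],
    [0, 0, 0],
    [0, 0, 0],
    [0, 0, 0],
    [0, 0, 0],
    [0, 0, 0],
    [0, 0, 0],
  ],
  fingers=[-1, -1, -1, -1, -1, -1, -1, -1, -1, -1],
)

```text
time: 10.07
position: [0.6, -0.0268, 0.1656]
tool_rot: [-1.547, 0.323, -0.323]
ft_force: [0.6, -0.3, -0.8]
grip_width: 0.297
```

```bash
python3 -c "
from h import *
st()"
```

```text
t 10.07 p [ 0.6    -0.0268  0.1656] psi 1.1591 ydir [ 0.e+00 -1.e-04 -1.e+00] F [ 0.57 -0.33 -0.84] M [ 0.011 -0.186 -0.022] g 0.297 q [ 0.61  0.33 -0.74  1.63  0.23  1.26  0.99]
```

Call:
play_rows(
  translation=[
    [0, 1, 0],
    [0, 1, 0],
    [0, 1, 0],
    [0, 1, 0],
    [0, 1, 0],
    [0, 1, 0],
    [0, 1, 0],
    [0, 0.5, 0],
    [0, 0.5, 0],
    [0, 0, 0],
  ],
  turn=[
    [0, 0, 0],
    [0, 0, 0],
    [0, 0, 0],
    [0, 0, 0],
    [0, 0, 0],
    [0, 0, 0],
    [0, 0, 0],
    [0, 0, 0],
    [0, 0, 0],
    [0, 0, 0],
  ],
  fingers=[-1, -1, -1, -1, -1, -1, -1, -1, -1, -1],
)

```text
time: 10.9
position: [0.6, -0.0267, 0.1579]
tool_rot: [-1.547, 0.323, -0.323]
ft_force: [-1.0, 0.0, 0.5]
grip_width: 0.3
```

```bash
python3 -c "
from h import *
st()"
```

```text
t 10.9 p [ 0.6    -0.0267  0.1579] psi 1.1591 ydir [-0.e+00 -3.e-04 -1.e+00] F [-1.02  0.    0.48] M [ 0.003  0.213 -0.03 ] g 0.3 q [ 0.61  0.34 -0.74  1.64  0.24  1.25  0.98]
```

Seated: z 0.158 as computed (0.1575), with the force turned slightly upward. Taking a torque baseline, then turning clockwise (+y).

```bash
cat >> h.py <<'E'
def avg(n):
    M=[];F=[]
    for k in range(n):
        s=ctrl.get_state();M.append(s["torque"]);F.append(s["ft_force"]);ctrl.get_image("side")
    s=ctrl.get_state();M.append(s["torque"]);F.append(s["ft_force"])
    M=np.array(M);F=np.array(F)
    print("Mz",M[:,2].round(3),"mean",M[:,2].mean().round(4),"F",F.mean(0).round(2))
    st()
E
python3 -c "
from h import *
avg(4)"
```

```text
Mz [-0.03  -0.005 -0.035  0.036  0.022] mean -0.0024 F [-1.2   0.1   2.14]
t 11.1 p [ 0.6    -0.0268  0.1579] psi 1.1589 ydir [ 1.e-04 -3.e-04 -1.e+00] F [-1.61 -0.09  2.77] M [0.026 0.355 0.022] g 0.302 q [ 0.61  0.34 -0.74  1.64  0.24  1.25  0.98]
```

Call:
play_rows(
  translation=[
    [0, 0, 0],
    [0, 0, 0],
    [0, 0, 0],
    [0, 0, 0],
    [0, 0, 0],
    [0, 0, 0],
    [0, 0, 0],
    [0, 0, 0],
    [0, 0, 0],
    [0, 0, 0],
  ],
  turn=[
    [0, 0.03, 0],
    [0, 0.03, 0],
    [0, 0.03, 0],
    [0, 0.03, 0],
    [0, 0.03, 0],
    [0, 0.03, 0],
    [0, 0.03, 0],
    [0, 0.03, 0],
    [0, 0.03, 0],
    [0, 0.03, 0],
  ],
  fingers=[-1, -1, -1, -1, -1, -1, -1, -1, -1, -1],
)

```text
time: 11.93
position: [0.6001, -0.0263, 0.1579]
tool_rot: [-1.498, 0.557, -0.558]
ft_force: [-1.4, 0.0, 3.1]
grip_width: 0.3
```

```bash
python3 -c "
from h import *
avg(4)"
```

```text
Mz [0.121 0.083 0.043 0.137 0.071] mean 0.0909 F [-1.29  0.59  3.14]
t 12.13 p [ 0.6001 -0.0263  0.1579] psi 0.8603 ydir [ 2.e-04  2.e-04 -1.e+00] F [-1.01  0.28  4.53] M [0.303 0.406 0.071] g 0.297 q [ 0.57  0.33 -0.69  1.64  0.22  1.25  0.7 ]
```

```bash
cat >> h.py <<'E'
def avg(n):
    M=[];F=[];J=[]
    for k in range(n+1):
        if k: ctrl.get_image("side")
        s=ctrl.get_state();M.append(s["torque"]);F.append(s["ft_force"]);J.append(s["joint_torque"])
    M=np.array(M);F=np.array(F);J=np.array(J)
    print("Mz",M[:,2].round(3),"mean",M[:,2].mean().round(4),"F",F.mean(0).round(2),"J7",J[:,6].round(4))
    st()
E
python3 -c "
from h import *
avg(2)"
```

```text
Mz [0.071 0.103 0.097] mean 0.0905 F [-1.73  0.65  4.58] J7 [-0.0994 -0.0823 -0.0793]
t 12.23 p [ 0.6001 -0.0263  0.1579] psi 0.86 ydir [ 3.e-04  3.e-04 -1.e+00] F [-1.74  0.92  5.12] M [0.358 0.417 0.097] g 0.299 q [ 0.57  0.33 -0.69  1.64  0.22  1.25  0.7 ]
```

Call:
play_rows(
  translation=[
    [0, -0.3, 0],
    [0, 0, 0],
    [0, 0, 0],
    [0, 0, 0],
    [0, 0, 0],
    [0, 0, 0],
    [0, 0, 0],
    [0, 0, 0],
    [0, 0, 0],
    [0, 0, 0],
  ],
  turn=[
    [0, 0.02, 0],
    [0, 0.02, 0],
    [0, 0.02, 0],
    [0, 0.02, 0],
    [0, 0.02, 0],
    [0, 0.01, 0],
    [0, 0.01, 0],
    [0, 0.01, 0],
    [0, 0.01, 0],
    [0, 0.01, 0],
  ],
  fingers=[-1, -1, -1, -1, -1, -1, -1, -1, -1, -1],
)

```text
time: 13.07
position: [0.6002, -0.0263, 0.1579]
tool_rot: [-1.463, 0.673, -0.674]
ft_force: [0.4, 3.4, 2.4]
grip_width: 0.295
```

```bash
python3 -c "
from h import *
avg(6)"
```

```text
Mz [0.139 0.112 0.07  0.142 0.117 0.119 0.126] mean 0.1177 F [0.05 3.61 2.8 ] J7 [-0.0021 -0.1153 -0.1901 -0.137  -0.1157 -0.1091 -0.1075]
t 13.37 p [ 0.6002 -0.0264  0.1579] psi 0.7093 ydir [ 4.e-04  5.e-04 -1.e+00] F [0.15 3.97 3.1 ] M [ 1.244 -0.151  0.126] g 0.293 q [ 0.55  0.32 -0.67  1.64  0.21  1.24  0.55]
```

Call:
play_rows(
  translation=[
    [0, 0, 0],
    [0, 0, 0],
    [0, 0, 0],
    [0, 0, 0],
    [0, 0, 0],
    [0, 0, 0],
    [0, 0, 0],
    [0, 0, 0],
    [0, 0, 0],
    [0, 0, 0],
  ],
  turn=[
    [0, 0.01, 0],
    [0, 0.01, 0],
    [0, 0.01, 0],
    [0, 0.01, 0],
    [0, 0.01, 0],
    [0, 0.01, 0],
    [0, 0.01, 0],
    [0, 0.01, 0],
    [0, 0, 0],
    [0, 0, 0],
  ],
  fingers=[-1, -1, -1, -1, -1, -1, -1, -1, -1, -1],
)

```text
time: 14.2
position: [0.6003, -0.0263, 0.1579]
tool_rot: [-1.442, 0.734, -0.735]
ft_force: [1.3, 4.9, 2.5]
grip_width: 0.296
```

```bash
python3 -c "
from h import *
b=ctrl.get_image('side')
cv2.imwrite('pics/s6.png',cv2.resize(b[185:260,240:325],None,fx=7,fy=7,interpolation=cv2.INTER_CUBIC))
avg(6)"
```

```text
Mz [0.131 0.16  0.104 0.086 0.1   0.154 0.115] mean 0.1214 F [0.54 5.19 2.93] J7 [-0.1141 -0.1124 -0.1122 -0.1121 -0.1122 -0.1122 -0.1121]
t 14.55 p [ 0.6003 -0.0264  0.1579] psi 0.6287 ydir [ 6.e-04  5.e-04 -1.e+00] F [0.92 5.12 2.73] M [ 1.477 -0.429  0.115] g 0.3 q [ 0.54  0.32 -0.65  1.64  0.2   1.24  0.48]
```

View pics/s6.png

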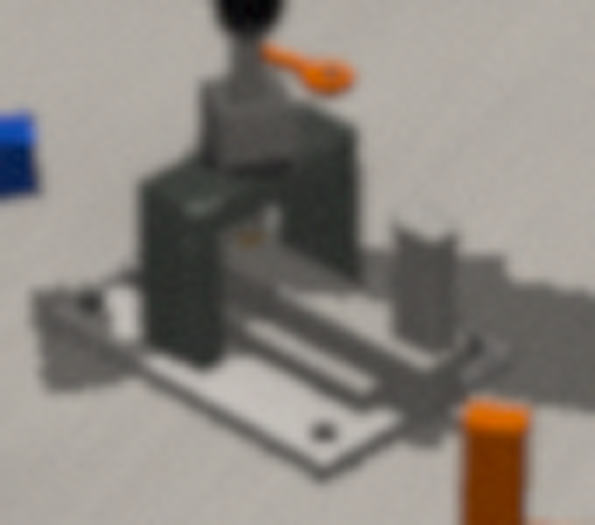

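s6: the bit is in the hub and the brass button at crop (248,238) is close above the bar. J7 at rest is a very quiet torque signal (0.112). I'll keep turning in small steps and ease the 5 N sideways force.

Call:
play_rows(
  translation=[
    [-0.4, 0, 0.3],
    [0, 0, 0],
    [0, 0, 0],
    [0, 0, 0],
    [0, 0, 0],
    [0, 0, 0],
    [0, 0, 0],
    [0, 0, 0],
    [0, 0, 0],
    [0, 0, 0],
  ],
  turn=[
    [0, 0, 0],
    [0, 0.01, 0],
    [0, 0.01, 0],
    [0, 0.01, 0],
    [0, 0.01, 0],
    [0, 0.01, 0],
    [0, 0.01, 0],
    [0, 0, 0],
    [0, 0, 0],
    [0, 0, 0],
  ],
  fingers=[-1, -1, -1, -1, -1, -1, -1, -1, -1, -1],
)

```text
time: 15.38
position: [0.6003, -0.0263, 0.1579]
tool_rot: [-1.426, 0.78, -0.781]
ft_force: [2.8, 3.9, 2.4]
grip_width: 0.297
```

```bash
python3 -c "
from h import *
avg(3)"
```

```text
Mz [0.092 0.129 0.106 0.067] mean 0.0985 F [2.1  4.23 2.15] J7 [-0.1117 -0.111  -0.111  -0.111 ]
t 15.53 p [ 0.6003 -0.0263  0.1579] psi 0.5688 ydir [ 6.e-04 -0.e+00 -1.e+00] F [3.11 4.26 2.33] M [ 1.353 -0.722  0.067] g 0.296 q [ 0.53  0.32 -0.64  1.65  0.2   1.24  0.42]
```

Call:
play_rows(
  translation=[
    [-0.4, 0, -0.1],
    [0, 0, 0],
    [0, 0, 0],
    [0, 0, 0],
    [0, 0, 0],
    [0, 0, 0],
    [0, 0, 0],
    [0, 0, 0],
    [0, 0, 0],
    [0, 0, 0],
  ],
  turn=[
    [0, 0.01, 0],
    [0, 0.01, 0],
    [0, 0.01, 0],
    [0, 0.01, 0],
    [0, 0.01, 0],
    [0, 0.01, 0],
    [0, 0.01, 0],
    [0, 0, 0],
    [0, 0, 0],
    [0, 0, 0],
  ],
  fingers=[-1, -1, -1, -1, -1, -1, -1, -1, -1, -1],
)

```text
time: 16.37
position: [0.6003, -0.0262, 0.1579]
tool_rot: [-1.404, 0.834, -0.836]
ft_force: [2.6, 4.3, 0.7]
grip_width: 0.299
```

```bash
python3 -c "
from h import *
avg(2)"
```

```text
Mz [0.105 0.097 0.107] mean 0.103 F [2.78 4.58 1.7 ] J7 [-0.1146 -0.1141 -0.114 ]
t 16.47 p [ 0.6003 -0.0262  0.158 ] psi 0.4985 ydir [ 1.4e-03 -2.0e-04 -1.0e+00] F [2.64 4.85 2.07] M [ 1.274 -1.003  0.107] g 0.294 q [ 0.53  0.32 -0.63  1.65  0.2   1.24  0.35]
```

Call:
play_rows(
  translation=[
    [0, 0, 0],
    [0, 0, 0],
    [0, 0, 0],
    [0, 0, 0],
    [0, 0, 0],
    [0, 0, 0],
    [0, 0, 0],
    [0, 0, 0],
    [0, 0, 0],
    [0, 0, 0],
  ],
  turn=[
    [0, 0.01, 0],
    [0, 0.01, 0],
    [0, 0.01, 0],
    [0, 0.01, 0],
    [0, 0.01, 0],
    [0, 0.01, 0],
    [0, 0.01, 0],
    [0, 0, 0],
    [0, 0, 0],
    [0, 0, 0],
  ],
  fingers=[-1, -1, -1, -1, -1, -1, -1, -1, -1, -1],
)

```text
time: 17.3
position: [0.6004, -0.0262, 0.1579]
tool_rot: [-1.381, 0.887, -0.889]
ft_force: [4.4, 4.1, 1.2]
grip_width: 0.293
```

```bash
python3 -c "
from h import *
avg(2)"
```

```text
Mz [0.13  0.118 0.129] mean 0.1257 F [3.34 3.96 1.45] J7 [-0.1146 -0.1141 -0.1141]
t 17.4 p [ 0.6004 -0.0261  0.1579] psi 0.4285 ydir [ 1.5e-03 -1.0e-04 -1.0e+00] F [2.74 3.61 1.91] M [ 1.307 -1.027  0.129] g 0.291 q [ 0.52  0.32 -0.62  1.65  0.19  1.24  0.28]
```

Call:
play_rows(
  translation=[
    [0, 0, 0],
    [0, 0, 0],
    [0, 0, 0],
    [0, 0, 0],
    [0, 0, 0],
    [0, 0, 0],
    [0, 0, 0],
    [0, 0, 0],
    [0, 0, 0],
    [0, 0, 0],
  ],
  turn=[
    [0, 0.01, 0],
    [0, 0.01, 0],
    [0, 0.01, 0],
    [0, 0.01, 0],
    [0, 0.01, 0],
    [0, 0.01, 0],
    [0, 0.01, 0],
    [0, 0.01, 0],
    [0, 0, 0],
    [0, 0, 0],
  ],
  fingers=[-1, -1, -1, -1, -1, -1, -1, -1, -1, -1],
)

```text
time: 18.23
position: [0.6005, -0.0261, 0.1579]
tool_rot: [-1.353, 0.947, -0.95]
ft_force: [3.6, 4.6, 1.7]
grip_width: 0.298
```

```bash
python3 -c "
from h import *
avg(2)"
```

```text
Mz [0.142 0.103 0.135] mean 0.1265 F [3.31 4.5  1.62] J7 [-0.1245 -0.116  -0.1144]
t 18.33 p [ 0.6005 -0.0261  0.158 ] psi 0.3486 ydir [ 1.8e-03 -1.0e-04 -1.0e+00] F [2.66 3.76 1.36] M [ 1.276 -1.183  0.135] g 0.3 q [ 0.51  0.31 -0.61  1.65  0.19  1.24  0.21]
```

Call:
play_rows(
  translation=[
    [0, 0, 0],
    [0, 0, 0],
    [0, 0, 0],
    [0, 0, 0],
    [0, 0, 0],
    [0, 0, 0],
    [0, 0, 0],
    [0, 0, 0],
    [0, 0, 0],
    [0, 0, 0],
  ],
  turn=[
    [0, 0.012, 0],
    [0, 0.012, 0],
    [0, 0.012, 0],
    [0, 0.012, 0],
    [0, 0.012, 0],
    [0, 0.01, 0],
    [0, 0.01, 0],
    [0, 0, 0],
    [0, 0, 0],
    [0, 0, 0],
  ],
  fingers=[-1, -1, -1, -1, -1, -1, -1, -1, -1, -1],
)

```text
time: 19.17
position: [0.6006, -0.0261, 0.1579]
tool_rot: [-1.323, 1.008, -1.01]
ft_force: [3.9, 4.2, 0.8]
grip_width: 0.296
```

```bash
python3 -c "
from h import *
avg(2)"
```

```text
Mz [0.106 0.176 0.104] mean 0.1284 F [3.81 4.49 0.76] J7 [-0.1146 -0.1141 -0.1139]
t 19.27 p [ 0.6006 -0.0261  0.158 ] psi 0.2685 ydir [ 2.1e-03 -1.0e-04 -1.0e+00] F [3.51 4.63 1.05] M [ 1.282 -1.219  0.104] g 0.296 q [ 0.5   0.31 -0.6   1.65  0.18  1.24  0.13]
```

Call:
play_rows(
  translation=[
    [0, 0, 0],
    [0, 0, 0],
    [0, 0, 0],
    [0, 0, 0],
    [0, 0, 0],
    [0, 0, 0],
    [0, 0, 0],
    [0, 0, 0],
    [0, 0, 0],
    [0, 0, 0],
  ],
  turn=[
    [0, 0.012, 0],
    [0, 0.012, 0],
    [0, 0.012, 0],
    [0, 0.012, 0],
    [0, 0.012, 0],
    [0, 0.01, 0],
    [0, 0.01, 0],
    [0, 0, 0],
    [0, 0, 0],
    [0, 0, 0],
  ],
  fingers=[-1, -1, -1, -1, -1, -1, -1, -1, -1, -1],
)

```text
time: 20.1
position: [0.6007, -0.0261, 0.1579]
tool_rot: [-1.291, 1.067, -1.07]
ft_force: [4.1, 4.4, 1.1]
grip_width: 0.298
```

```bash
python3 -c "
from h import *
avg(1)"
```

```text
Mz [0.108 0.079] mean 0.0932 F [4.15 4.54 0.95] J7 [-0.1145 -0.1141]
t 20.15 p [ 0.6007 -0.0261  0.1579] psi 0.1885 ydir [ 0.0023 -0.     -1.    ] F [4.19 4.65 0.78] M [ 1.291 -1.29   0.079] g 0.296 q [ 0.49  0.31 -0.59  1.65  0.18  1.24  0.05]
```

Call:
play_rows(
  translation=[
    [0, 0, 0],
    [0, 0, 0],
    [0, 0, 0],
    [0, 0, 0],
    [0, 0, 0],
    [0, 0, 0],
    [0, 0, 0],
    [0, 0, 0],
    [0, 0, 0],
    [0, 0, 0],
  ],
  turn=[
    [0, 0.012, 0],
    [0, 0.012, 0],
    [0, 0.012, 0],
    [0, 0.012, 0],
    [0, 0.012, 0],
    [0, 0.01, 0],
    [0, 0.01, 0],
    [0, 0, 0],
    [0, 0, 0],
    [0, 0, 0],
  ],
  fingers=[-1, -1, -1, -1, -1, -1, -1, -1, -1, -1],
)

```text
time: 20.98
position: [0.6008, -0.0261, 0.158]
tool_rot: [-1.257, 1.127, -1.13]
ft_force: [4.3, 4.5, -0.1]
grip_width: 0.293
```

```bash
python3 -c "
from h import *
b=ctrl.get_image('scene')
cv2.imwrite('pics/c7.png',cv2.resize(b[195:295,240:320],None,fx=6,fy=6,interpolation=cv2.INTER_CUBIC))
avg(1)"
```

```text
Mz [0.127 0.125] mean 0.1259 F [4.21 4.53 0.68] J7 [-0.114  -0.1138]
t 21.08 p [ 0.6008 -0.0261  0.1579] psi 0.1085 ydir [ 0.0024 -0.     -1.    ] F [3.68 4.65 1.11] M [ 1.249 -1.338  0.125] g 0.298 q [ 0.48  0.31 -0.58  1.65  0.18  1.24 -0.02]
```

View pics/c7.png

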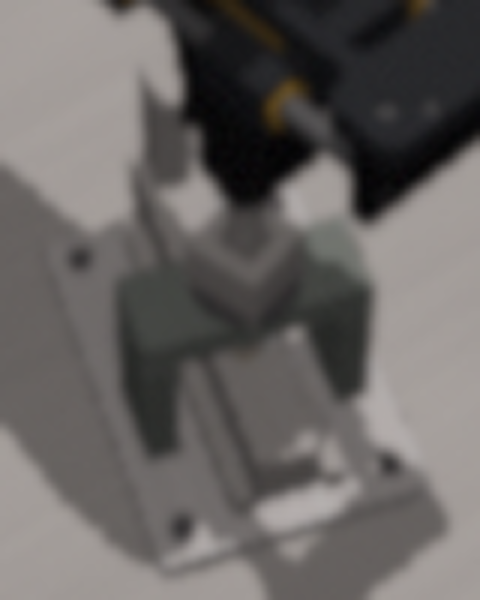

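c7: the hub now shows a corner forward at (250,320), so the screw is turning. The torque is still free-running.

Call:
play_rows(
  translation=[
    [0, 0, 0],
    [0, 0, 0],
    [0, 0, 0],
    [0, 0, 0],
    [0, 0, 0],
    [0, 0, 0],
    [0, 0, 0],
    [0, 0, 0],
    [0, 0, 0],
    [0, 0, 0],
  ],
  turn=[
    [0, 0.012, 0],
    [0, 0.012, 0],
    [0, 0.012, 0],
    [0, 0.012, 0],
    [0, 0.012, 0],
    [0, 0.01, 0],
    [0, 0.01, 0],
    [0, 0, 0],
    [0, 0, 0],
    [0, 0, 0],
  ],
  fingers=[-1, -1, -1, -1, -1, -1, -1, -1, -1, -1],
)

```text
time: 21.92
position: [0.6009, -0.0262, 0.158]
tool_rot: [-1.221, 1.186, -1.19]
ft_force: [3.7, 4.7, 1.0]
grip_width: 0.297
```

```bash
python3 -c "
from h import *
avg(1)"
```

```text
Mz [0.137 0.132] mean 0.1344 F [3.74 4.85 0.83] J7 [-0.1143 -0.1137]
t 21.97 p [ 0.6009 -0.0262  0.158 ] psi 0.0284 ydir [ 2.8e-03 -1.0e-04 -1.0e+00] F [3.77 5.06 0.62] M [ 1.212 -1.369  0.132] g 0.298 q [ 0.47  0.31 -0.57  1.65  0.17  1.24 -0.1 ]
```

Call:
play_rows(
  translation=[
    [0, 0, 0],
    [0, 0, 0],
    [0, 0, 0],
    [0, 0, 0],
    [0, 0, 0],
    [0, 0, 0],
    [0, 0, 0],
    [0, 0, 0],
    [0, 0, 0],
    [0, 0, 0],
  ],
  turn=[
    [0, 0.012, 0],
    [0, 0.012, 0],
    [0, 0.012, 0],
    [0, 0.012, 0],
    [0, 0.012, 0],
    [0, 0.01, 0],
    [0, 0.01, 0],
    [0, 0, 0],
    [0, 0, 0],
    [0, 0, 0],
  ],
  fingers=[-1, -1, -1, -1, -1, -1, -1, -1, -1, -1],
)

```text
time: 22.8
position: [0.601, -0.0261, 0.1579]
tool_rot: [-1.182, 1.245, -1.248]
ft_force: [4.7, 3.7, 0.3]
grip_width: 0.292
```

```bash
python3 -c "
from h import *
avg(1)"
```

```text
Mz [0.152 0.096] mean 0.1238 F [5.03 3.95 0.09] J7 [-0.1141 -0.1136]
t 22.85 p [ 0.601  -0.0262  0.1579] psi -0.0515 ydir [ 2.8e-03 -1.0e-04 -1.0e+00] F [ 5.34  4.21 -0.07] M [ 1.235 -1.494  0.096] g 0.299 q [ 0.46  0.3  -0.56  1.65  0.17  1.24 -0.18]
```

Call:
play_rows(
  translation=[
    [0, 0.2, 0],
    [0, 0, 0],
    [0, 0, 0],
    [0, 0, 0],
    [0, 0, 0],
    [0, 0, 0],
    [0, 0, 0],
    [0, 0, 0],
    [0, 0, 0],
    [0, 0, 0],
  ],
  turn=[
    [0, 0.012, 0],
    [0, 0.012, 0],
    [0, 0.012, 0],
    [0, 0.012, 0],
    [0, 0.012, 0],
    [0, 0.01, 0],
    [0, 0.01, 0],
    [0, 0, 0],
    [0, 0, 0],
    [0, 0, 0],
  ],
  fingers=[-1, -1, -1, -1, -1, -1, -1, -1, -1, -1],
)

```text
time: 23.68
position: [0.6011, -0.0262, 0.158]
tool_rot: [-1.142, 1.303, -1.307]
ft_force: [5.0, 4.6, 1.8]
grip_width: 0.297
```

```bash
python3 -c "
from h import *
avg(1)"
```

```text
Mz [0.163 0.083] mean 0.123 F [5.19 4.26 1.2 ] J7 [-0.1254 -0.1249]
t 23.73 p [ 0.6011 -0.0262  0.158 ] psi -0.1315 ydir [ 3.2e-03 -1.0e-04 -1.0e+00] F [5.41 3.87 0.64] M [ 1.247 -1.424  0.083] g 0.301 q [ 0.45  0.3  -0.54  1.65  0.16  1.23 -0.26]
```

Torque rose by 0.011 (0.1136→0.1249), so the button is probably touching at about 1.4 N. Smaller steps now.

Call:
play_rows(
  translation=[
    [0, 0, 0],
    [0, 0, 0],
    [0, 0, 0],
    [0, 0, 0],
    [0, 0, 0],
    [0, 0, 0],
    [0, 0, 0],
    [0, 0, 0],
    [0, 0, 0],
    [0, 0, 0],
  ],
  turn=[
    [0, 0.01, 0],
    [0, 0.01, 0],
    [0, 0.01, 0],
    [0, 0, 0],
    [0, 0, 0],
    [0, 0, 0],
    [0, 0, 0],
    [0, 0, 0],
    [0, 0, 0],
    [0, 0, 0],
  ],
  fingers=[-1, -1, -1, -1, -1, -1, -1, -1, -1, -1],
)

```text
time: 24.57
position: [0.6011, -0.0262, 0.158]
tool_rot: [-1.126, 1.325, -1.329]
ft_force: [5.1, 4.9, 0.2]
grip_width: 0.296
```

```bash
python3 -c "
from h import *
avg(1)"
```

```text
Mz [0.104 0.174] mean 0.139 F [5.09 4.32 0.43] J7 [-0.136 -0.136]
t 24.62 p [ 0.6011 -0.0262  0.1579] psi -0.1615 ydir [ 3.2e-03 -1.0e-04 -1.0e+00] F [5.04 3.77 0.65] M [ 1.239 -1.46   0.174] g 0.298 q [ 0.45  0.3  -0.54  1.65  0.16  1.23 -0.28]
```

Call:
play_rows(
  translation=[
    [0, 0, 0],
    [0, 0, 0],
    [0, 0, 0],
    [0, 0, 0],
    [0, 0, 0],
    [0, 0, 0],
    [0, 0, 0],
    [0, 0, 0],
    [0, 0, 0],
    [0, 0, 0],
  ],
  turn=[
    [0, 0.01, 0],
    [0, 0.01, 0],
    [0, 0.01, 0],
    [0, 0, 0],
    [0, 0, 0],
    [0, 0, 0],
    [0, 0, 0],
    [0, 0, 0],
    [0, 0, 0],
    [0, 0, 0],
  ],
  fingers=[-1, -1, -1, -1, -1, -1, -1, -1, -1, -1],
)

```text
time: 25.45
position: [0.6011, -0.0262, 0.1579]
tool_rot: [-1.11, 1.346, -1.35]
ft_force: [4.4, 4.3, 0.2]
grip_width: 0.294
```

```bash
python3 -c "
from h import *
avg(1)"
```

```text
Mz [0.171 0.162] mean 0.1663 F [4.87 4.09 0.51] J7 [-0.1477 -0.1477]
t 25.5 p [ 0.6012 -0.0262  0.158 ] psi -0.1915 ydir [ 3.3e-03 -2.0e-04 -1.0e+00] F [5.3  3.86 0.81] M [ 1.238 -1.452  0.162] g 0.3 q [ 0.45  0.3  -0.54  1.65  0.16  1.23 -0.31]
```

Torque is now +0.034 over free running, i.e. about 4.3 N by the friction law and 5.4 N by the angle turned past contact (0.09 rad). That's well set. I'll unwind slightly within the bit's play, then release and lift off straight.

Call:
play_rows(
  translation=[
    [0, 0, 0],
    [0, 0, 0],
    [0, 0, 0],
    [0, 0, 0],
    [0, 0, 0],
    [0, 0, 0],
    [0, 0, 0],
    [0, 0, 0],
    [0, 0, 0],
    [0, 0, 0],
  ],
  turn=[
    [0, -0.02, 0],
    [0, -0.02, 0],
    [0, -0.01, 0],
    [0, 0, 0],
    [0, 0, 0],
    [0, 0, 0],
    [0, 0, 0],
    [0, 0, 0],
    [0, 0, 0],
    [0, 0, 0],
  ],
  fingers=[-1, -1, -1, -1, -1, 0.2, 0.2, 0.2, 0.2, 0.2],
)

```text
time: 26.33
position: [0.5991, -0.027, 0.1571]
tool_rot: [-1.141, 1.314, -1.313]
ft_force: [0.5, 0.2, -0.2]
grip_width: 0.561
```

```bash
python3 -c "
from h import *
b=ctrl.get_image('side')
cv2.imwrite('pics/s8.png',cv2.resize(b[145:260,230:330],None,fx=5,fy=5,interpolation=cv2.INTER_CUBIC))
b=ctrl.get_image('scene')
cv2.imwrite('pics/c8.png',cv2.resize(b[165:285,230:330],None,fx=5,fy=5,interpolation=cv2.INTER_CUBIC))
avg(1)"
```

```text
Mz [0.003 0.033] mean 0.0182 F [ 0.12 -0.19 -0.18] J7 [-0.0006 -0.0005]
t 26.48 p [ 0.5995 -0.0263  0.1575] psi -0.1412 ydir [-5.e-04 -5.e-04 -1.e+00] F [-0.24 -0.17  0.  ] M [ 0.    -0.113  0.033] g 0.591 q [ 0.45  0.3  -0.54  1.65  0.16  1.24 -0.26]
```

View pics/s8.png

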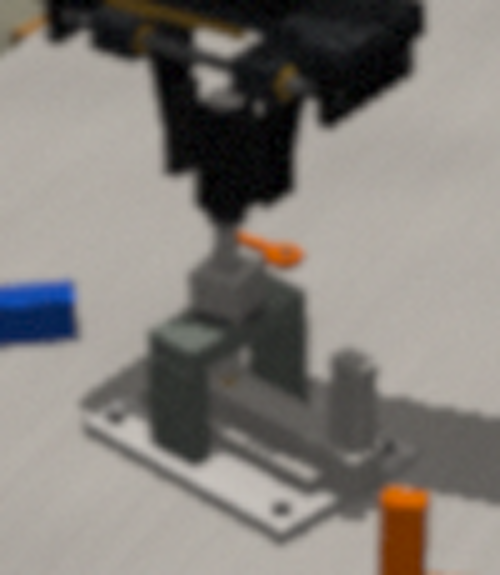

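View pics/c8.png

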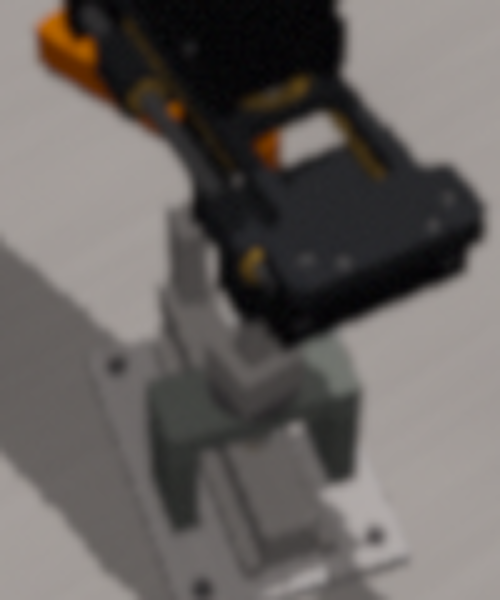

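Fingers are open and the driver stands in the socket with no load on the wrist. Lifting straight up.

Call:
play_rows(
  translation=[
    [0, -3, 0],
    [0, -6, 0],
    [0, -10, 0],
    [0, -12, 0],
    [0, -14, 0],
    [0, -14, 0],
    [0, -14, 0],
    [0, -12, 0],
    [0, -8, 0],
    [0, -4, 0],
  ],
  turn=[
    [0, 0, 0],
    [0, 0, 0],
    [0, 0, 0],
    [0, 0, 0],
    [0, 0, 0],
    [0, 0, 0],
    [0, 0, 0],
    [0, 0, 0],
    [0, 0, 0],
    [0, 0, 0],
  ],
  fingers=[0.6, 0.6, 0.6, 0.6, 0.6, 0.6, 0.6, 0.6, 0.6, 0.6],
)

```text
time: 27.32
position: [0.6004, -0.0259, 0.2568]
tool_rot: [-1.137, 1.31, -1.314]
ft_force: [0.4, 0.2, 0.3]
grip_width: 0.799
```

```bash
python3 -c "
from h import *
st()
plan((0.515,-0.001,0.26),1.27,13)"
```

```text
t 27.32 p [ 0.6004 -0.0259  0.2568] psi -0.141 ydir [ 2.7e-03 -4.0e-04 -1.0e+00] F [0.39 0.24 0.26] M [-0.012 -0.097  0.032] g 0.799 q [ 0.46  0.24 -0.55  1.51  0.13  1.42 -0.24]
turn/row [-2.000e-04 -1.085e-01  1.000e-04] total [-0.002 -1.411  0.002]
[[-1.0, -0.3, -6.8], [-1.7, -0.3, -6.6], [-2.4, -0.3, -6.4], [-3.1, -0.3, -6.1], [-3.7, -0.3, -5.7], [-4.3, -0.3, -5.3], [-4.9, -0.3, -4.8], [-5.4, -0.3, -4.2], [-5.8, -0.3, -3.6], [-6.2, -0.3, -3.0]]
[[-6.4, -0.3, -2.3], [-6.7, -0.2, -1.6], [-6.8, -0.2, -0.9]]
```

Call:
play_rows(
  translation=[
    [-1, 0, -7],
    [-2, 0, -7],
    [-2, 0, -6],
    [-3, 0, -6],
    [-4, 0, -6],
    [-4, 0, -5],
    [-5, 0, -5],
    [-5, 0, -4],
    [-6, 0, -4],
    [-6, 0, -3],
  ],
  turn=[
    [0, -0.1085, 0],
    [0, -0.1085, 0],
    [0, -0.1085, 0],
    [0, -0.1085, 0],
    [0, -0.1085, 0],
    [0, -0.1085, 0],
    [0, -0.1085, 0],
    [0, -0.1085, 0],
    [0, -0.1085, 0],
    [0, -0.1085, 0],
  ],
  fingers=[0.6, 0.6, 0.6, 0.6, 0.6, 0.6, 0.6, 0.6, 0.6, 0.6],
)

```text
time: 28.15
position: [0.5333, -0.0072, 0.2543]
tool_rot: [-1.516, 0.487, -0.486]
ft_force: [-0.7, 0.3, -0.2]
grip_width: 0.803
```

Call:
play_rows(
  translation=[
    [-6, 0, -2],
    [-7, 0, -2],
    [-7, 0, -1],
    [0, 0, 0],
    [0, 0, 0],
    [0, 0, 0],
    [0, 0, 0],
    [0, 0, 0],
    [0, 0, 0],
    [0, 0, 0],
  ],
  turn=[
    [0, -0.1085, 0],
    [0, -0.1085, 0],
    [0, -0.1085, 0],
    [0, 0, 0],
    [0, 0, 0],
    [0, 0, 0],
    [0, 0, 0],
    [0, 0, 0],
    [0, 0, 0],
    [0, 0, 0],
  ],
  fingers=[0.6, 0.6, 0.6, 0.6, 0.6, 0.6, 0.6, 0.6, 0.6, 0.6],
)

```text
time: 28.98
position: [0.5142, -0.0018, 0.2546]
tool_rot: [-1.558, 0.237, -0.237]
ft_force: [-0.1, 0.2, 0.3]
grip_width: 0.8
```

Run:
```python
from h import *
import pickle
i=ctrl.camera_info("wrist");im=ctrl.get_image("wrist");pickle.dump(i,open("w9.pkl","wb"));cv2.imwrite("pics/w9.png",im);st()
b=ctrl.get_image('side')
cv2.imwrite('pics/s9.png',cv2.resize(b[145:260,230:330],None,fx=5,fy=5,interpolation=cv2.INTER_CUBIC))
```

```text
t 29.03 p [ 0.5141 -0.0018  0.2546] psi 1.2692 ydir [-1.e-04  1.e-04 -1.e+00] F [-0.76 -0.11  0.34] M [ 0.105 -0.201 -0.006] g 0.796 q [ 0.61  0.05 -0.68  1.71  0.03  1.39  1.2 ]
```

View pics/w9.png

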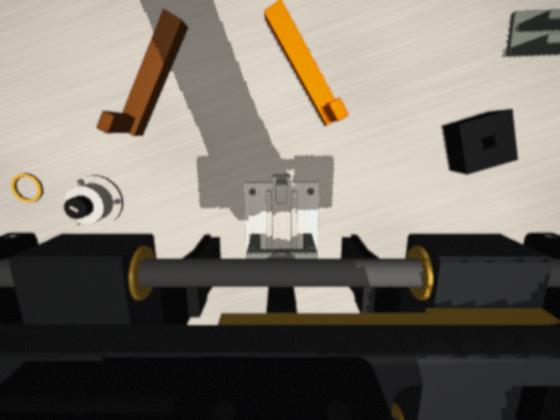

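View pics/s9.png

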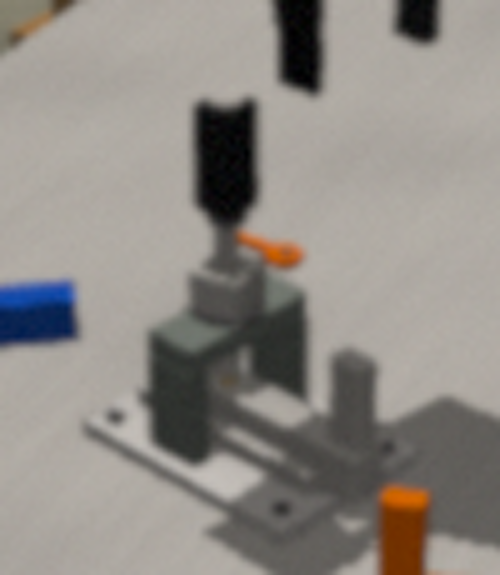

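The driver stands upright and seated. The wrist shows the tab at about (282,187), midway between the fingers. Close crop to fix the tab centre and channel direction:

Run:
```python
import cv2
im=cv2.imread("pics/w9.png")
cv2.imwrite("pics/w9c.png",cv2.resize(im[165:257,235:330],None,fx=6.5,fy=6.5,interpolation=cv2.INTER_CUBIC))
```

```text
(no output)
```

View pics/w9c.png

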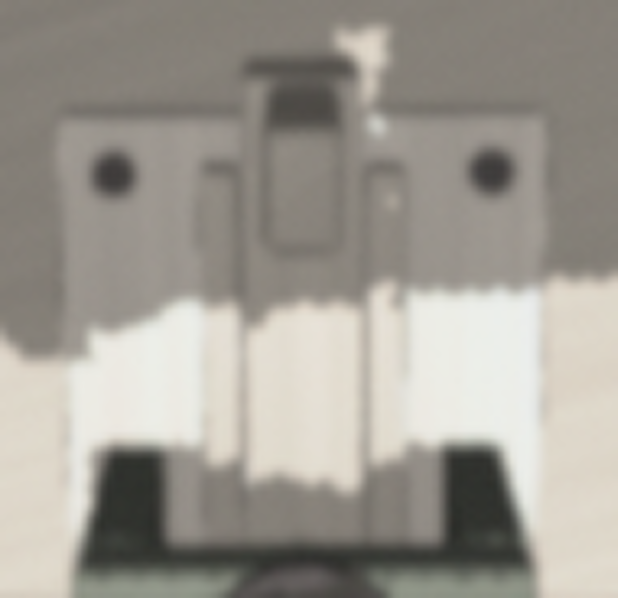

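Run:
```python
from h import *
import pickle
np.set_printoptions(precision=4,suppress=True)
W=pickle.load(open("w9.pkl","rb"))
c=lambda u,v,z: plane(W,((u+.5)/6.5-.5+235,(v+.5)/6.5-.5+165),z)
P=np.array([c(266,128,.09),c(343,128,.09),c(343,252,.09),c(262,252,.09)])
print(P.mean(0),[np.linalg.norm(P[k]-P[k-1]).round(4) for k in range(4)])
d=c(493,172,.01)-c(113,175,.01);print("holes yaw",np.arctan2(d[1],d[0])-np.pi/2)
for a,b in [((241,165),(243,460)),((365,165),(367,460)),((247,310),(247,470)),((360,310),(362,480))]:
    d=c(*a,.035)-c(*b,.035);print("rail yaw",np.arctan2(-d[1],-d[0]))
st();plan((P.mean(0)[0],P.mean(0)[1],.056),1.27,10)
```

```text
[ 0.5148 -0.0004  0.09  ] [np.float64(0.0217), np.float64(0.0131), np.float64(0.0217), np.float64(0.014)]
holes yaw -0.2941759004832243
rail yaw -0.30277575782534455
rail yaw -0.28686939021842667
rail yaw -0.3086724644639652
rail yaw -0.282828989467227
t 29.08 p [ 0.5141 -0.0018  0.2546] psi 1.2692 ydir [-0.0001  0.0001 -1.    ] F [-0.3  -0.08 -0.97] M [ 0.09  -0.117  0.018] g 0.798 q [ 0.61  0.05 -0.68  1.71  0.03  1.39  1.2 ]
turn/row [-0.     -0.0001 -0.    ] total [-0.    -0.001 -0.   ]
[[0.0, 19.9, 0.2], [0.0, 19.9, 0.2], [0.0, 19.9, 0.2], [0.0, 19.9, 0.2], [0.0, 19.9, 0.2], [0.0, 19.9, 0.2], [0.0, 19.9, 0.2], [0.0, 19.9, 0.2], [0.0, 19.9, 0.2], [0.0, 19.9, 0.2]]
```

Call:
play_rows(
  translation=[
    [0, 25, 1],
    [0, 25, 0.5],
    [0, 25, 0],
    [0, 25, 0],
    [0, 25, 0],
    [0, 25, 0],
    [0, 22, 0],
    [0, 16, 0],
    [0, 10, 0],
    [0, 0, 0],
  ],
  turn=[
    [0, -0.008, 0],
    [0, 0, 0],
    [0, 0, 0],
    [0, 0, 0],
    [0, 0, 0],
    [0, 0, 0],
    [0, 0, 0],
    [0, 0, 0],
    [0, 0, 0],
    [0, 0, 0],
  ],
  fingers=[0.4, 0.4, 0.4, 0.4, 0.4, 0.4, 0.4, 0.4, 0.4, 0.4],
)

```text
time: 29.92
position: [0.5128, -0.0003, 0.0546]
tool_rot: [-1.558, 0.233, -0.227]
ft_force: [-0.6, 0.1, -0.1]
grip_width: 0.699
```

```bash
python3 -c "
from h import *
avg(2)
b=ctrl.get_image('side')
cv2.imwrite('pics/s10.png',cv2.resize(b[145:260,230:330],None,fx=5,fy=5,interpolation=cv2.INTER_CUBIC))"
```

```text
Mz [-0.031  0.011  0.042] mean 0.0071 F [-0.27 -0.08 -0.19] J7 [-0.103  -0.0427 -0.0118]
t 30.02 p [ 5.149e-01 -3.000e-04  5.710e-02] psi 1.2775 ydir [ 4.e-04  2.e-04 -1.e+00] F [-0.04 -0.4   0.15] M [ 0.09  -0.167  0.042] g 0.699 q [ 0.56  0.25 -0.67  1.95  0.18  1.    1.08]
```

View pics/s10.png

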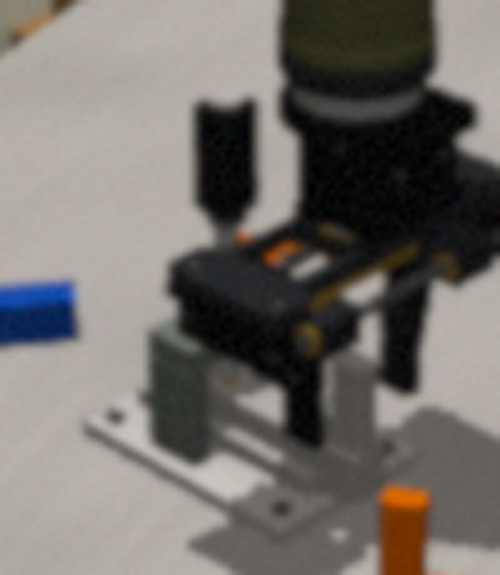

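The fingers straddle the tab, clear of the driver and portal. Closing.

Call:
play_rows(
  translation=[
    [0, 0, 0],
    [0, 0, 0],
    [0, 0, 0],
    [0, 0, 0],
    [0, 0, 0],
    [0, 0, 0],
    [0, 0, 0],
    [0, 0, 0],
    [0, 0, 0],
    [0, 0, 0],
  ],
  turn=[
    [0, 0, 0],
    [0, 0, 0],
    [0, 0, 0],
    [0, 0, 0],
    [0, 0, 0],
    [0, 0, 0],
    [0, 0, 0],
    [0, 0, 0],
    [0, 0, 0],
    [0, 0, 0],
  ],
  fingers=[-1, -1, -1, -1, -1, -1, -1, -1, -1, -1],
  grip_force=30,
)

```text
time: 30.9
position: [0.5143, -0.0006, 0.0566]
tool_rot: [-1.559, 0.231, -0.23]
ft_force: [-1.3, -1.0, 0.7]
grip_width: 0.159
```

```bash
python3 -c "
from h import *
avg(1)"
```

```text
Mz [-0.164 -0.175] mean -0.1696 F [-1.42 -1.2   0.91] J7 [0.145  0.1455]
t 30.95 p [ 0.5144 -0.0007  0.0566] psi 1.2769 ydir [-3.e-04 -3.e-04 -1.e+00] F [-1.52 -1.4   1.09] M [-0.066  0.017 -0.175] g 0.154 q [ 0.56  0.25 -0.67  1.95  0.18  1.    1.08]
```

Tab gripped (14 mm opening). Drawing along -x of the tool, reading the drag.

Call:
play_rows(
  translation=[
    [-1, 0, 0],
    [-1, 0, 0],
    [-1, 0, 0],
    [-1, 0, 0],
    [-1, 0, 0],
    [-1, 0, 0],
    [-1, 0, 0],
    [-1, 0, 0],
    [-1, 0, 0],
    [-1, 0, 0],
  ],
  turn=[
    [0, 0, 0],
    [0, 0, 0],
    [0, 0, 0],
    [0, 0, 0],
    [0, 0, 0],
    [0, 0, 0],
    [0, 0, 0],
    [0, 0, 0],
    [0, 0, 0],
    [0, 0, 0],
  ],
  fingers=[-1, -1, -1, -1, -1, -1, -1, -1, -1, -1],
)

```text
time: 31.78
position: [0.5065, 0.002, 0.0566]
tool_rot: [-1.558, 0.227, -0.233]
ft_force: [4.7, -1.4, -4.7]
grip_width: 0.161
```

```bash
python3 -c "
from h import *
avg(1)"
```

```text
Mz [-0.022 -0.014] mean -0.0183 F [ 4.79 -1.63 -4.75] J7 [0.0098 0.019 ]
t 31.83 p [0.5063 0.0021 0.0566] psi 1.2776 ydir [ 3.4e-03 -3.0e-04 -1.0e+00] F [ 4.89 -1.82 -4.76] M [-0.262 -1.18  -0.014] g 0.153 q [ 0.56  0.23 -0.67  1.97  0.17  0.99  1.08]
```

Drag is about 5 N, in the expected 4–20 N range, with 8.5 mm moved. Continuing, and easing the slight upward pull.

Call:
play_rows(
  translation=[
    [-1.5, 0.3, 0],
    [-1.5, 0.1, 0],
    [-1.5, 0, 0],
    [-1.5, 0, 0],
    [-1.5, 0, 0],
    [-1.5, 0, 0],
    [-1.5, 0, 0],
    [-1.5, 0, 0],
    [-1.5, 0, 0],
    [-1.5, 0, 0],
  ],
  turn=[
    [0, 0, 0],
    [0, 0, 0],
    [0, 0, 0],
    [0, 0, 0],
    [0, 0, 0],
    [0, 0, 0],
    [0, 0, 0],
    [0, 0, 0],
    [0, 0, 0],
    [0, 0, 0],
  ],
  fingers=[-1, -1, -1, -1, -1, -1, -1, -1, -1, -1],
)

```text
time: 32.67
position: [0.4927, 0.0064, 0.0566]
tool_rot: [-1.558, 0.226, -0.234]
ft_force: [7.3, -2.1, -4.1]
grip_width: 0.156
```

```bash
python3 -c "
from h import *
avg(1)"
```

```text
Mz [-0.022 -0.014] mean -0.0176 F [ 6.66 -2.06 -4.47] J7 [-0.0134  0.0028]
t 32.72 p [0.4924 0.0065 0.0566] psi 1.2777 ydir [ 4.6e-03 -4.0e-04 -1.0e+00] F [ 6.05 -1.99 -4.81] M [-0.217 -1.138 -0.014] g 0.158 q [ 0.57  0.2  -0.68  2.    0.15  0.98  1.09]
```

Drawn 23 mm in all, with a drag of about 7 N while moving. Holding briefly, then letting go.

Call:
play_rows(
  translation=[
    [0, 0, 0],
    [0, 0, 0],
    [0, 0, 0],
    [0, 0, 0],
    [0, 0, 0],
    [0, 0, 0],
    [0, 0, 0],
    [0, 0, 0],
    [0, 0, 0],
    [0, 0, 0],
  ],
  turn=[
    [0, 0, 0],
    [0, 0, 0],
    [0, 0, 0],
    [0, 0, 0],
    [0, 0, 0],
    [0, 0, 0],
    [0, 0, 0],
    [0, 0, 0],
    [0, 0, 0],
    [0, 0, 0],
  ],
  fingers=[-1, -1, -1, -0.6, -0.5, -0.4, -0.2, 0, 0.2, 0.3],
)

```text
time: 33.55
position: [0.4904, 0.0069, 0.0562]
tool_rot: [-1.559, 0.23, -0.23]
ft_force: [0.3, -0.4, 0.1]
grip_width: 0.518
```

```bash
python3 -c "
from h import *
avg(1)"
```

```text
Mz [ 0.033 -0.039] mean -0.003 F [-0.23 -0.09 -0.29] J7 [0.0003 0.0003]
t 33.6 p [0.4905 0.0069 0.0562] psi 1.2776 ydir [-0.e+00 -1.e-04 -1.e+00] F [-0.75  0.21 -0.67] M [ 0.079 -0.138 -0.039] g 0.56 q [ 0.57  0.2  -0.68  2.01  0.15  0.99  1.09]
```

Free of load. Lifting up and away from the driver.

Call:
play_rows(
  translation=[
    [0, -5, 0],
    [0, -12, 0],
    [0, -20, 0],
    [0, -24, 0],
    [0, -24, 0],
    [0, -24, 0],
    [0, -24, 0],
    [0, -24, 0],
    [0, -15, 0],
    [0, -5, 0],
  ],
  turn=[
    [0, 0, 0],
    [0, 0, 0],
    [0, 0, 0],
    [0, 0, 0],
    [0, 0, 0],
    [0, 0, 0],
    [0, 0, 0],
    [0, 0, 0],
    [0, 0, 0],
    [0, 0, 0],
  ],
  fingers=[0.4, 0.4, 0.4, 0.4, 0.4, 0.4, 0.4, 0.4, 0.4, 0.4],
)

```text
time: 34.43
position: [0.4922, 0.0072, 0.2372]
tool_rot: [-1.559, 0.225, -0.235]
ft_force: [0.1, 0.0, -0.4]
grip_width: 0.702
```

Run:
```python
from h import *
import pickle
for k in range(4): ctrl.get_image("side")
i=ctrl.camera_info("wrist");im=ctrl.get_image("wrist");pickle.dump(i,open("w11.pkl","wb"));st()
cv2.imwrite("pics/w11c.png",cv2.resize(im[145:237,235:330],None,fx=6.5,fy=6.5,interpolation=cv2.INTER_CUBIC))
b=ctrl.get_image('side')
cv2.imwrite('pics/s11.png',cv2.resize(b[145:260,230:330],None,fx=5,fy=5,interpolation=cv2.INTER_CUBIC))
b=ctrl.get_image('scene')
cv2.imwrite('pics/c11.png',cv2.resize(b[165:285,230:330],None,fx=5,fy=5,interpolation=cv2.INTER_CUBIC))
```

```text
t 34.68 p [0.4897 0.0069 0.2321] psi 1.2776 ydir [-2.e-03  1.e-04 -1.e+00] F [-0.18 -0.09 -0.37] M [ 0.108 -0.089 -0.01 ] g 0.699 q [ 0.62  0.   -0.69  1.8   0.    1.34  1.22]
```

View pics/w11c.png

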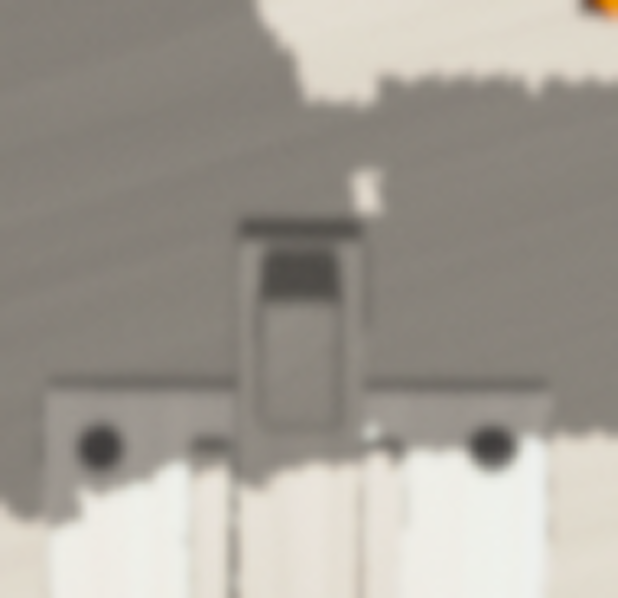

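View pics/s11.png

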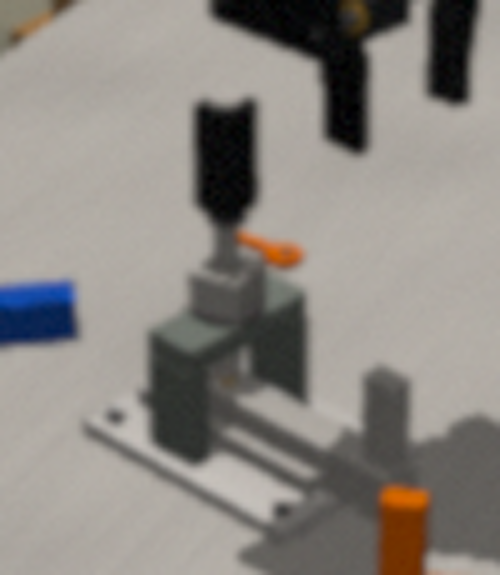

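View pics/c11.png

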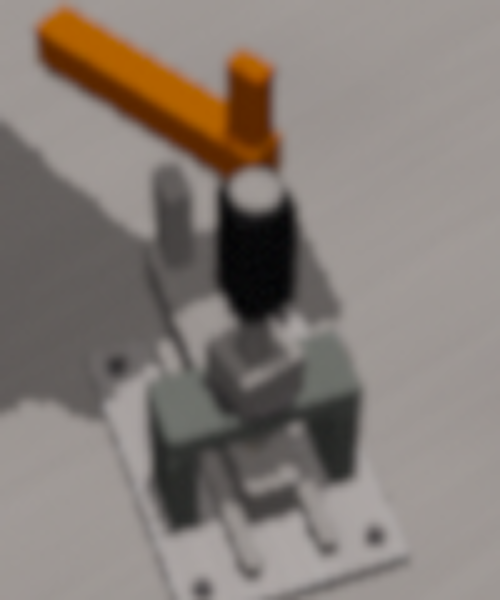

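Run:
```python
from h import *
import pickle
W=pickle.load(open("w11.pkl","rb"))
c=lambda u,v,z: plane(W,((u+.5)/6.5-.5+235,(v+.5)/6.5-.5+145),z)
P=np.mean([c(262,300,.09),c(338,300,.09),c(340,430,.09),c(258,430,.09)],0)
d=P-np.array([.6009,-.0266,.09]); print(P,"block x in bridge",d[0]*np.cos(-.294)+d[1]*np.sin(-.294)+.088, "y",-d[0]*np.sin(-.294)+d[1]*np.cos(-.294))
A=ctrl.camera_info('scene');B=ctrl.camera_info('side')
print("cap",two(A,(255/5+230,190/5+165),B,(226/5+230,102/5+145)))
```

```text
[0.4929816  0.00672125 0.09      ] block x in bridge -0.024943804064364916 y 0.0006186061322841843
cap (array([ 0.59913742, -0.02590883,  0.20198021]), np.float64(5.030288714714765e-05))
```

Block origin measures -25 mm. The driver cap is at (0.599,-0.026,0.202), above the screw axis; these cameras read 2–3 mm low, so that fits 0.207 for a seated driver. Nothing is touching the robot, so I'm handing in.

```bash
python3 -c "
from h import *
ctrl.close_job(); print('ok')"
```

```text
the job is handed in; nothing more can be done
ok
```

The job is done and handed in: the stop screw is set, the driver is standing in it, and the block is drawn out about 25 mm. There's no verdict from the system, so this rests on my own checks. The whole job took about 35 s of the 72 s.

- **Setting the screw:** I moved the driver from its holder into the screw socket and turned it clockwise in small steps. The turning torque stayed at 0.114 N m while the stem ran free. It then rose, and I stopped at 0.148 N m. That puts the button at about 4.3 N going by the friction figure, or 5.4 N going by the angle turned past contact.
- **Drawing the block:** I let go of the driver, gripped the tab and drew the block towards the robot. It dragged with about 5–7 N.
- **Last checks:** The block's origin measured -24.9 mm from the screw axis. The driver stood upright in the socket and no load showed on the wrist.

- **Disagreements:** The scene and side cameras put the driver's cap at 202 mm instead of the expected 207 mm. They read 2–3 mm low on other known heights too, so I took it as seated.
- **Lift while drawing:** The gripper also pulled up on the block with about 4.5 N, and lowering the tool slightly did not remove it. The load went to zero on release.
- **Not measured:** I had no direct reading of the button force after the draw.

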